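Set up the lasting jacks

TASK

Set up one lasting jack for every shoe last standing on the bench: feed a jack pin, head up, into the open collet right down to the depth stop, close the collet lever all the way, and only then put the last on that pin, sole up with its toe over the jack's toe rest, and press it straight down past the felt resistance until it clicks home, without ramming it. Leave the jar of tacks, the wax and the awl where they are.

Things in the scene. Friction and masses are not known exactly. Their poses are not given: they have to be found in the camera images.
- jack1: fixed lasting jack: blue 120 x 90 mm base, column, steel collet nose. Origin: underside of the base on the upright collet axis; +x to the toe rest (rubber pad, 141 mm up, 80 mm out). Collet mouth at z = 70 mm, nose 49 mm wide, bore 15 mm when open, depth stop inside at z = 20 mm. A last that is home has its origin on the axis at z = 100 mm, its x along the jack's +x
- jack1_lever (a joint): its collet lever, rad: 0 open (raised), 0.87 fully closed (down; 0.75 will do). Swings down in the jack's x-z plane about a hinge at x = -28, z = 62 mm; points to -x, 75 mm long to the knob centre, 1.01 rad above level when open, 0.14 when closed. About 5 to 12 N down on the knob moves it; it stays where left and draws the jaws onto the pin
- jack1_knob (a point): centre of the orange ball knob, 20 mm across, on the end of that lever (bar 10 mm thick)
- jack2: fixed lasting jack: blue 120 x 90 mm base, column, steel collet nose. Origin: underside of the base on the upright collet axis; +x to the toe rest (rubber pad, 141 mm up, 80 mm out). Collet mouth at z = 70 mm, nose 49 mm wide, bore 15 mm when open, depth stop inside at z = 20 mm. A last that is home has its origin on the axis at z = 100 mm, its x along the jack's +x
- jack2_lever (a joint): its collet lever, rad: 0 open (raised), 0.87 fully closed (down; 0.75 will do). Swings down in the jack's x-z plane about a hinge at x = -28, z = 62 mm; points to -x, 75 mm long to the knob centre, 1.01 rad above level when open, 0.14 when closed. About 5 to 12 N down on the knob moves it; it stays where left and draws the jaws onto the pin
- jack2_knob (a point): centre of the orange ball knob, 20 mm across, on the end of that lever (bar 10 mm thick)
- jack3: fixed lasting jack: blue 120 x 90 mm base, column, steel collet nose. Origin: underside of the base on the upright collet axis; +x to the toe rest (rubber pad, 141 mm up, 80 mm out). Collet mouth at z = 70 mm, nose 49 mm wide, bore 15 mm when open, depth stop inside at z = 20 mm. A last that is home has its origin on the axis at z = 100 mm, its x along the jack's +x
- jack3_lever (a joint): its collet lever, rad: 0 open (raised), 0.87 fully closed (down; 0.75 will do). Swings down in the jack's x-z plane about a hinge at x = -28, z = 62 mm; points to -x, 75 mm long to the knob centre, 1.01 rad above level when open, 0.14 when closed. About 5 to 12 N down on the knob moves it; it stays where left and draws the jaws onto the pin
- jack3_knob (a point): centre of the orange ball knob, 20 mm across, on the end of that lever (bar 10 mm thick)
- pinblock: fixed dark wooden block, 115 x 42 x 45 mm high, holding the three pins upright in a row along its x, 37 mm apart, in 14 mm holes 35 mm deep. Origin: centre of its underside
- pin1: jack pin: round steel bar, 12 mm across, 120 mm long, 105 g, chamfered foot; a groove 8 mm across from 104 to 112 mm above the foot, above it the 12 mm head with tapered tip. Origin: centre of its foot; z along the bar to the head. Any pin fits any jack. Starts head up in the block, foot 10 mm above the table
- pin2: jack pin: round steel bar, 12 mm across, 120 mm long, 105 g, chamfered foot; a groove 8 mm across from 104 to 112 mm above the foot, above it the 12 mm head with tapered tip. Origin: centre of its foot; z along the bar to the head. Any pin fits any jack. Starts head up in the block, foot 10 mm above the table
- pin3: jack pin: round steel bar, 12 mm across, 120 mm long, 105 g, chamfered foot; a groove 8 mm across from 104 to 112 mm above the foot, above it the 12 mm head with tapered tip. Origin: centre of its foot; z along the bar to the head. Any pin fits any jack. Starts head up in the block, foot 10 mm above the table
- last1: yellow shoe last, 0.3 kg, balanced at x = 5 mm, standing sole up; may be absent. Origin: mouth of its hole, mid underside; z to the sole (67 mm up at the heel), x to the toe; x from -50 to 100 mm, 40 to 44 mm wide for x -36 to 29. Hole 15 mm wide, 40 mm deep; spring balls in it meet the pin's head 13 mm before home, resist with up to 12 to 20 N until 9 mm before home, and drop into the groove by 4 mm before home
- last2: green shoe last, 0.3 kg, balanced at x = 5 mm, standing sole up; may be absent. Origin: mouth of its hole, mid underside; z to the sole (67 mm up at the heel), x to the toe; x from -50 to 100 mm, 40 to 44 mm wide for x -36 to 29. Hole 15 mm wide, 40 mm deep; spring balls in it meet the pin's head 13 mm before home, resist with up to 12 to 20 N until 9 mm before home, and drop into the groove by 4 mm before home
- last3: white shoe last, 0.3 kg, balanced at x = 5 mm, standing sole up; may be absent. Origin: mouth of its hole, mid underside; z to the sole (67 mm up at the heel), x to the toe; x from -50 to 100 mm, 40 to 44 mm wide for x -36 to 29. Hole 15 mm wide, 40 mm deep; spring balls in it meet the pin's head 13 mm before home, resist with up to 12 to 20 N until 9 mm before home, and drop into the groove by 4 mm before home
- tackjar: bystander, not part of the job: amber jar of tacks with a steel lid, 60 mm across, 45 mm high; origin: centre of its underside
- wax: bystander, not part of the job: cake of amber wax, 44 mm across, 25 mm high; origin: centre of its underside
- awl: bystander, not part of the job: awl with wooden handle, 150 mm, lying down; origin: centre of its underside
Things that resemble listed ones, but are neither listed nor needed, are in the scene too. What is shaped like the last3 but orange or purple is not meant.

How it is judged:
By the outcome, as a careful person would: the job done as asked, in the order asked, and still so for the second after the job is handed in, with the robot touching nothing.
Of last1, last2, last3 only 2 to 3 are there at a start; the rules pass over those that are not, and their reading is None.
At some moment in a run one of last1, last2, last3 may be knocked a few centimetres aside while the robot is not near it.
It also fails if it takes over 210 s, if anything falls off the work surface, if the arm or the gripper's body presses on something with over 40 N, if the wrist force passes 120 N, or if a joint passes its speed limit or range.

ROBOT

A 6-joint arm with a two-finger parallel gripper is mounted at the origin on the work surface. World frame = base frame: x ahead of the robot, y to its left, z up, the work surface at z = 0. Lengths are in mm, angles in rad, forces in N, time in s.
With the tool pointing down it reaches from about 275 to 750 mm from the base axis. Payload 10.2 kg.
Tool frame: the origin (TCP) lies between the finger pads; the fingertips stand 17 mm ahead of it and the grasp point (between the pads) lies 2 mm behind it (tips_ahead is the distance from the TCP to the fingertips, in mm); z points along the fingers, y is the line along which they close (so a half turn about z gives the same grasp; the last joint's range is limited). The gripper opens to 85 mm and grips with 20 to 120 N. Pads are 22 mm wide; open, the fingers measure 114 mm over their backs; the gripper's body (76 mm by 85 mm) begins 54 mm behind the grasp point. The pads swing forward as they close: fully open they stand 13 mm farther back than shut.
Start: joints at [-1.565, 0.313, 1.498, -0, 1.331, -0.223], TCP at [119.061, -511.327, 209.894] pointing down, gripper open.
Joint ranges: [-2.94, 2.94], [-0.97, 2.17], [0.19, 2.56], [-1.23, 4.37], [0.02, 3.11], [-2.88, 2.88]. Speed limits (rad/s): [2.39, 2.39, 3.01, 3.14, 3.14, 3.14].

INTERFACE

Orientations are given as a unit quaternion [w, x, y, z].
In Python, from rig import sense, capture, finish_job, boxes_of, tips_ahead gives the robot as it stands.
- The arm moves only by the tool drive_tool, never from a script. Its argument "commands" is text: rows parted by semicolons, each of 7 numbers parted by spaces: the shift along the world's x, y, z in units of 0.1 m (1.0 is 0.1 m), then the turn, a rotation vector about the world's x, y, z in units of pi/4 rad (1.0 is pi/4 rad), then the opening in per cent of the stroke, from 0 (shut) to 100 (fully open). A call has 1 to 20 rows; each row shifts and turns the commanded pose from where the row before left it; what a row does not reach is not made up. A row lasts 1/12 s, in which the tool goes at most 41.7 mm and 7.16 degrees, less where a joint would pass 70% of its speed; a pose out of reach is approached as far as the arm can. A call with a number of a shift or a turn outside -1 to 1 is refused whole. A call with a gripper value outside its range is refused whole. The fingers move at their own pace and stop on an object; "force" is the grip in N (left out, the last holds). Time passes only in rows, so rows that do not move let the fingers close. It gives the time, the measured TCP pose, the force, the opening and the grip force at its end, in the units of the state.
- sense(): the state, without advancing time (a new reading comes with each control period).
- capture(name): name is "side" or "top" or "wrist"; returns a dict with "pixels" (384x512x3 uint8, blue, green, red), "fov_y" (degrees; the focal length in pixels is half the picture's height over the tangent of half this angle, whatever the lens; pixels are square), "cx", "cy" (the principal point, pixels), "position" and "attitude" of the camera in the world; the wrist camera has in their place "tool_from_camera" (4x4, takes a point from camera to tool coordinates, whose origin is the TCP and whose axes are the flange's). Camera axes: x right, y down, z forward; pixel columns grow to the right and rows downward; lengths in mm; the calibration is good to about 2 mm. A picture is of the moment at which its call begins: read the wrist's pose just before it. There is no depth.
- finish_job(): hands the job in; it is judged then, once.
Trained networks look in a picture, given as the dict that the camera call returned (one of the last four; its "shot" number tells which), for a name from the list of things; names that differ only in an ending like _2 or _b are one class to them, and where a whole thing is asked for, a point or a joint stands for the part that bears it (a point fixed in the world has none). Each returns a list of dicts, best first, with "confidence" (0 to 1); they miss things now and then, are a little off and sometimes report something else, mostly with a low value. They report only what shows in the picture. A call takes as long as a camera call. They do not tell look-alikes from the thing itself.
- boxes_of(picture, name): "position" ([column, row] in pixels, amid what is visible of it).
The state is a dict: "time_s": time; "joints": joint angles; "dq": joint speeds; "tau": joint torques, N m; "eef_pos": TCP position; "ee_rot": TCP orientation; "force": force on the tool from outside, world axes, zero at the start; "wrist_torque": the same for the moment, N m; "grip_width": opening from 0.0 (shut) to 1.0 (fully open); "grip_force": force on a finger pad.
Only numpy, scipy, OpenCV 4.12 (cv2) and the standard library are available. Lean on these libraries where they do the work, as an engineer would, in place of code of your own. Each camera call takes 0.05 s, during which the arm holds its last target. There are 200 camera calls.

## Working session

There is one attempt and no reset: what is moved stays moved. The work goes in short steps, Python scripts to look and compute and a tool call to move; the robot and the scene stay as the last step left them, time stands still between calls to the robot, and variables do not carry over. Pictures are saved under pics/ and viewed, at most 14 in all, crops included, and the job is handed in when it is done.

Besides the shell and the picture viewer there is one more tool, called in YAML: its name, and indented under it one key for each argument. drive_tool: Moves the arm, as the interface text tells. Shifts and turns lie within -1 to 1; 1 stands for 0.1 m of shift or pi/4 rad of turn. Its arguments: {"type":"object","properties":{"commands":{"type":"string"},"force":{"type":"number"}},"required":["commands"]}

```bash
mkdir -p pics; ls; cat > h.py <<'E'
import numpy as np, cv2
from rig import sense, capture, finish_job, boxes_of, tips_ahead
from scipy.spatial.transform import Rotation as R
def q2R(q): return R.from_quat([q[1],q[2],q[3],q[0]]).as_matrix()
def cam(name):
    s=sense(); p=capture(name); f=p['pixels'].shape[0]/2/np.tan(np.radians(p['fov_y'])/2)
    if name=='wrist':
        T=np.array(p['tool_from_camera']); Rt=q2R(s['ee_rot']); Rm=Rt@T[:3,:3]; o=Rt@T[:3,3]+np.array(s['eef_pos'])
    else:
        a=np.array(p['attitude']); Rm=q2R(a) if a.size==4 else a.reshape(3,3); o=np.array(p['position'])
    p['f']=f;p['R']=Rm;p['o']=o
    return p
def toz(p,uv,z):
    d=p['R']@np.array([(uv[0]-p['cx'])/p['f'],(uv[1]-p['cy'])/p['f'],1]); t=(z-p['o'][2])/d[2]; return p['o']+t*d
def proj(p,X):
    c=p['R'].T@(np.array(X,float)-p['o']); return p['f']*c[:2]/c[2]+[p['cx'],p['cy']]
E
python3 - <<'E'
from h import *
ims=[]
for n in ['top','side']:
    p=cam(n); cv2.imwrite(f'pics/{n}0.png',p['pixels']); print(n,p['o'],p['R'].tolist(),p['f'])
    for k in ['jack1','jack1_knob','pinblock','pin1','last1','last2','last3','tackjar','wax','awl']:
        print(k,[(np.round(b['position']).tolist(),round(b['confidence'],2), np.round(toz(p,b['position'],70 if 'jack' in k or 'last' in k else 45)).tolist()[:2]) for b in boxes_of(p,k)])
print(sense(), tips_ahead)
E
```

```text
pics
top [ 291.18525718   97.07427389 1534.29685088] [[0.028113767607132058, -0.9852094089076282, 0.16903264971837306], [-0.9994993021267884, -0.030161870298078337, -0.009560681366160062], [0.014517614094454803, -0.16867922865606164, -0.9855640804640766]] 431.9982956972776
jack1 [([368.0, 181.0], 0.78, [557.0, -295.0]), ([330.0, 163.0], 0.73, [615.0, -162.0]), ([400.0, 206.0], 0.67, [473.0, -400.0]), ([203.0, 182.0], 0.32, [536.0, 275.0])]
jack1_knob [([399.0, 217.0], 0.64, [436.0, -398.0])]
pinblock [([283.0, 200.0], 0.62, [486.0, -2.0]), ([367.0, 180.0], 0.56, [566.0, -296.0])]
pin1 []
last1 [([241.0, 170.0], 0.88, [582.0, 146.0]), ([122.0, 204.0], 0.84, [451.0, 544.0]), ([172.0, 191.0], 0.76, [503.0, 380.0]), ([162.0, 256.0], 0.68, [283.0, 398.0]), ([207.0, 183.0], 0.55, [533.0, 260.0])]
last2 [([241.0, 170.0], 0.88, [582.0, 146.0]), ([122.0, 204.0], 0.84, [451.0, 544.0]), ([172.0, 191.0], 0.76, [503.0, 380.0]), ([162.0, 256.0], 0.68, [283.0, 398.0]), ([207.0, 183.0], 0.55, [533.0, 260.0])]
last3 [([241.0, 170.0], 0.88, [582.0, 146.0]), ([122.0, 204.0], 0.84, [451.0, 544.0]), ([17
[... 1586 characters left out ...]
])]
{'time_s': 1.1, 'joints': array([-1.56538544e+00,  3.12882486e-01,  1.49770519e+00,  2.31352178e-05,
        1.33102361e+00, -2.23399518e-01]), 'dq': array([ 0.00196168,  0.00185594,  0.00013039, -0.00026716, -0.00121079,
       -0.00088144]), 'tau': array([-3.84151926e-04, -4.12160254e+01, -2.59905696e+01, -2.34005711e-04,
        5.31484366e-04, -1.05752233e-05]), 'eef_pos': array([ 119.07462522, -511.31658177,  209.90118542]), 'ee_rot': array([-8.04095500e-06,  9.93463173e-01,  1.14153071e-01,  1.21836387e-05]), 'force': array([0.58156569, 0.8140791 , 0.50441013]), 'wrist_torque': array([-0.04431729, -0.00267202, -0.01150604]), 'grip_force': 0.0, 'grip_width': 0.9968955061659536} 17.0
```

View pics/top0.png

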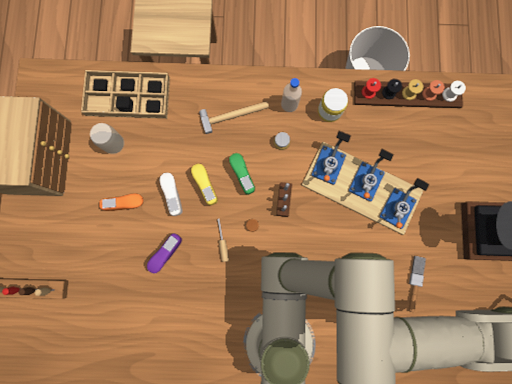

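View pics/side0.png

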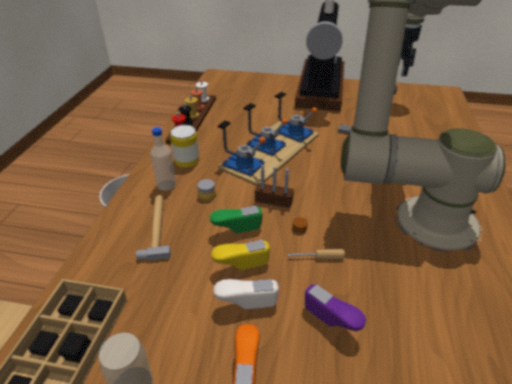

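All three lasts are present. In the top view, yellow is at (204,184), green at (241,172) and white at (171,193). The look-alikes are orange at (121,202) and purple at (164,253). The jacks are at (330,164), (369,181) and (401,208), and the pin block is at (283,200). Next I'll move over the jacks for a wrist view.

drive_tool:
  commands: "0.3 0.2 0.15 0 0 0 100;0.3 0.2 0.15 0 0 0 100;0.3 0.2 0.15 0 0 0 100;0.3 0.2 0.15 0 0 0 100;0.3 0.2 0.15 0 0 0 100;0.3 0.2 0.15 0 0 0 100;0.3 0.2 0.15 0 0 0 100;0.3 0.2 0.15 0 0 0 100;0.3 0.2 0.15 0 0 0 100;0.3 0.2 0.15 0 0 0 100;0.3 0.2 0.15 0 0 0 100;0.2 0.2 0 0 0 0 100;0 0 0 0 0 0 100;0 0 0 0 0 0 100"

```text
time_s: 2.27
eef_pos: [469.7, -270.5, 374.7]
ee_rot: [-0.0, 0.993, 0.115, -0.0]
force: [-0.2, -0.6, -0.0]
grip_width: 1.001
grip_force: 0.0
```

```bash
python3 - <<'E'
from h import *
p=cam('wrist'); cv2.imwrite('pics/w1.png',cv2.resize(p['pixels'],(768,576))); print(p['o'],p['R'].tolist(),p['f'],p['cx'],p['cy'],p['tool_from_camera'])
for k in ['jack1','jack1_knob','pinblock','pin1']:
    print(k,[(np.round(b['position']).tolist(),round(b['confidence'],2), np.round(toz(p,b['position'],70 if 'jack' in k or 'last' in k else 45)).tolist()[:2]) for b in boxes_of(p,k)])
s=sense();print(s['eef_pos'],s['time_s'])
E
```

```text
[ 537.28845537 -255.01843926  539.2714109 ] [[0.2298541687591309, -0.9377525166929772, -0.26035990194351033], [-0.9732242259652099, -0.22183105904205366, -0.06021284944841057], [-0.0012911616727117482, 0.2672287384999342, -0.9636322608865201]] 319.3441597913686 253.02083250019254 192.4900419248474 [[ 6.99701123e-04 -9.63713937e-01 -2.66936245e-01  6.92430219e+01]
 [ 9.99999112e-01  9.77133946e-04 -9.06497730e-04  4.07345416e-01]
 [ 1.13443696e-03 -2.66935373e-01  9.63713764e-01 -1.64635199e+02]
 [ 0.00000000e+00  0.00000000e+00  0.00000000e+00  1.00000000e+00]]
jack1 [([201.0, 34.0], 0.78, [609.0, -166.0]), ([343.0, 160.0], 0.67, [490.0, -403.0]), ([292.0, 86.0], 0.64, [573.0, -302.0])]
jack1_knob [([323.0, 205.0], 0.73, [416.0, -393.0])]
pinblock [([90.0, 95.0], 0.55, [494.0, -17.0])]
pin1 [([71.0, 66.0], 0.98, [528.0, 14.0]), ([64.0, 92.0], 0.95, [490.0, 22.0]), ([60.0, 119.0], 0.59, [448.0, 24.0])]
[ 468.39084498 -272.0828662   374.84629534] 2.5167
```

View pics/w1.png

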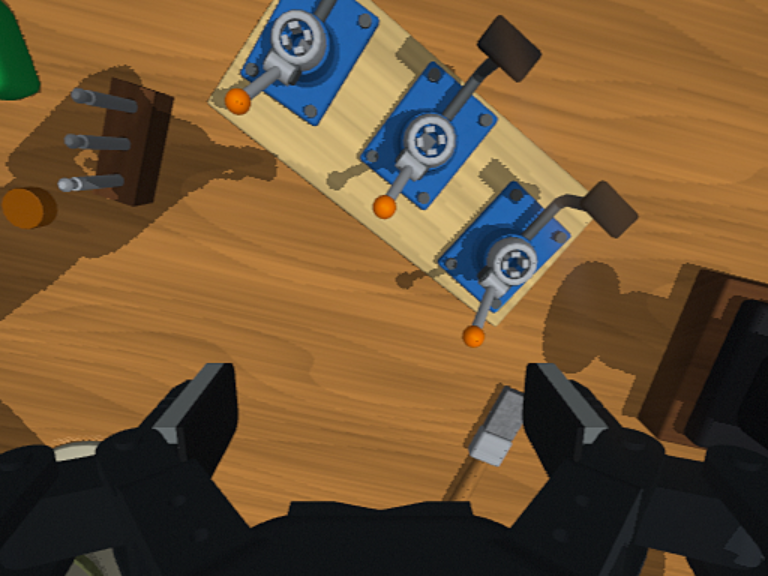

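The wrist view shows collet noses at (298,38), (430,140) and (514,263), in the enlarged pixels. The orange knobs are at (238,101), (384,207) and (473,337), the toe rests at (510,48) and (610,208), and the pin heads near (78,95), (70,141) and (65,184). I'll fit the poses from these.

```bash
python3 - <<'E'
from h import *
from scipy.optimize import least_squares
p=cam('wrist')
J={'A':{(0,0,70):(298,38),(-67.9,0,125.5):(238,101)},'B':{(0,0,70):(430,140),(-67.9,0,125.5):(384,207),(80,0,141):(510,48)},'C':{(0,0,70):(514,263),(-67.9,0,125.5):(473,337),(80,0,141):(610,208)}}
def f(v):
    r=[]
    for i,k in enumerate('ABC'):
        x,y,a=v[3*i:3*i+3]
        for (X,Y,Z),uv in J[k].items():
            r+=list(proj(p,[x+X*np.cos(a),y+X*np.sin(a),Z+v[9]])-np.array(uv)/1.5)
    return r
s=least_squares(f,[610,-160,-.5,570,-300,-.5,480,-400,-.5,10]); print(np.round(s.x,2),np.round(s.fun,1))
for uv in [(78,95),(70,141),(65,184)]: print(toz(p,np.array(uv)/1.5,128)[:2])
for uv in [(132,104),(126,143),(118,182)]: print(toz(p,np.array(uv)/1.5,45)[:2])
t=cam('top')
d={}
for c in ['top','side']:
    t=cam(c)
    for k in ['last1','tackjar']: print(c,[(np.round(toz(t,b['position'],45)[:2]),b['confidence']) for b in boxes_of(t,k)])
im=t0=cam('top'); cv2.imwrite('pics/top_l.png',cv2.resize(t0['pixels'][130:290,90:300],(798,608))) 
E
```

```text
[ 6.1409e+02 -1.6680e+02 -3.9000e-01  5.5852e+02 -2.9734e+02 -4.4000e-01
  4.6721e+02 -4.0352e+02 -4.9000e-01  2.0000e+01] [-0.2  0.2  0.1 -0.2 -0.2  0.8 -0.5  0.4  0.6 -0.8 -0.8  0.8  1.1 -1.2
 -0.3  0.3]
[527.12104096 -10.13938202]
[489.93357474  -5.91741926]
[453.95216357  -3.81103538]
[528.91876093 -11.84646799]
[491.24471179  -9.36796038]
[451.51037171  -4.81582543]
top [(array([503., 390.]), 0.96), (array([284., 393.]), 0.89), (array([542., 285.]), 0.87), (array([452., 558.]), 0.77), (array([580., 148.]), 0.65)]
top [(array([689.,   8.]), 0.62)]
side [(array([487., 383.]), 0.96), (array([519., 279.]), 0.82), (array([299., 402.]), 0.73), (array([459., 536.]), 0.7), (array([566., 134.]), 0.69)]
side [(array([691.,  46.]), 0.61), (array([518., -75.]), 0.58), (array([568., 148.]), 0.26)]
```

View pics/top_l.png

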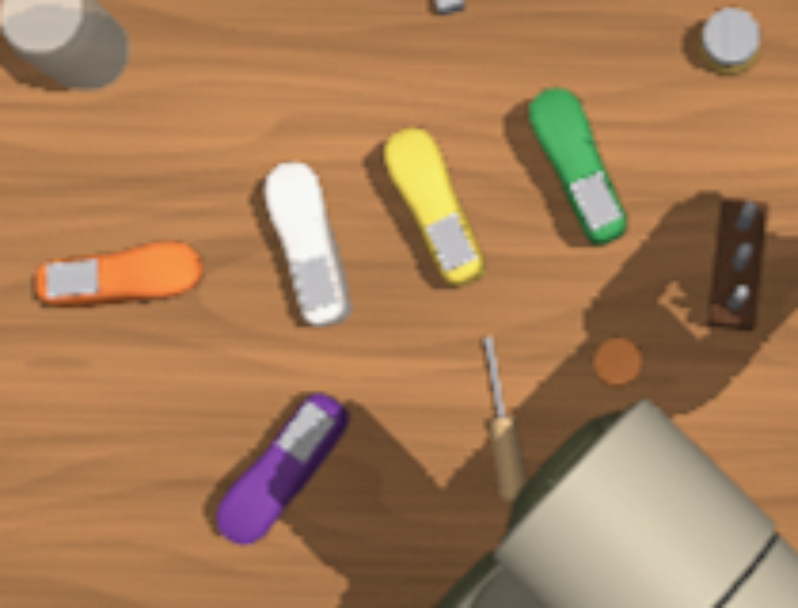

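This crop shows green at (575,165), yellow at (432,205) and white at (305,245), all with toes up-image. Orange (120,273) and purple (280,470) are the look-alikes and stay where they are. I'll move over the pin block next.

drive_tool:
  commands: "0.03 0.38 -0.15 0 0 -0.06 100;0.03 0.38 -0.15 0 0 -0.06 100;0.03 0.38 -0.15 0 0 -0.06 100;0.03 0.38 -0.15 0 0 -0.06 100;0.03 0.38 -0.15 0 0 -0.06 100;0.03 0.38 -0.15 0 0 -0.06 100;0.03 0.37 -0.15 0 0 -0.05 100;0 0 0 0 0 0 100;0 0 0 0 0 0 100"

```text
time_s: 3.72
eef_pos: [489.8, -4.8, 269.5]
ee_rot: [-0.0, 0.999, -0.045, -0.0]
force: [-0.1, -1.1, 0.1]
grip_width: 1.003
grip_force: 0.0
```

```bash
python3 - <<'E'
from h import *
p=cam('wrist'); cv2.imwrite('pics/w2.png',cv2.resize(p['pixels'],(768,576)))
s=sense();print(s['eef_pos'],s['time_s'],R.from_matrix(q2R(s['ee_rot'])).as_rotvec(), np.arctan2(*q2R(s['ee_rot'])[[1,0],0]))
for k in ['pin1','pinblock']: print([(np.round(b['position']),b['confidence'],np.round(toz(p,b['position'],88 if k=='pin1' else 45)[:2])) for b in boxes_of(p,k)])
E
```

```text
[490.12112872  -6.11861713 270.03439277] 3.7667 [ 3.13800243e+00 -1.43802638e-01  1.18464205e-04] -0.09158825295649922
[(array([255., 132.]), 0.65, array([529., -10.])), (array([252., 203.]), 0.62, array([451.,   1.])), (array([253., 169.]), 0.55, array([490.,  -4.]))]
[(array([255., 155.]), 0.74, array([499.,  -7.]))]
```

View pics/w2.png

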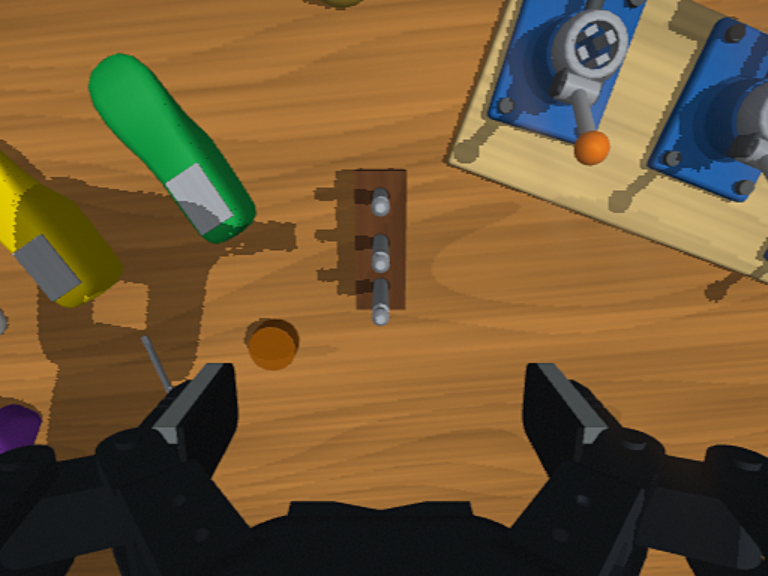

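The pin heads are at (380,210), (380,262) and (381,318), and the last's heel plate and jack1 are in view too. Now computing the pin tops.

```bash
python3 - <<'E'
from h import *
p=cam('wrist')
for uv in [(381,209),(381,262),(381,318)]: print(np.round(toz(p,np.array(uv)/1.5,130)[:2],1))
for uv in [(380,186),(380,236),(380,283)]: print('base',np.round(toz(p,np.array(uv)/1.5,45)[:2],1))
print('noseA',toz(p,np.array((595,45))/1.5,90), 'knob',toz(p,np.array((591,148))/1.5,145.5))
E
```

```text
[527.2 -11.3]
[493.1  -8.2]
[454.9  -4.6]
base [536.5 -11.6]
base [496.5  -7.9]
base [456.8  -4.2]
noseA [ 616.06645952 -160.50774382   90.        ] knob [ 552.41867501 -135.96727047  145.5       ]
```

drive_tool:
  commands: "0.19 -0.03 -0.2 0 0 0 100;0.19 -0.02 -0.2 0 0 0 100;0 0 -0.3 0 0 0 100;0 0 -0.3 0 0 0 100;0 0 -0.3 0 0 0 100;0 0 -0.2 0 0 0 100;0 0 -0.2 0 0 0 60;0 0 0 0 0 0 30;0 0 0 0 0 0 0;0 0 0 0 0 0 0;0 0 0 0 0 0 0;0 0 0 0 0 0 0;0 0 0 0 0 0 0;0 0 0 0 0 0 0"
  force: 50

```text
time_s: 5.08
eef_pos: [528.8, -11.5, 101.1]
ee_rot: [0.0, 0.999, -0.047, 0.001]
force: [-0.5, 0.5, 6.9]
grip_width: 0.086
grip_force: 48.9
```

```bash
python3 - <<'E'
from h import *
p=cam('wrist'); cv2.imwrite('pics/w3.png',p['pixels'])
s=sense();print(s['eef_pos'],s['time_s'],s['grip_width'],s['grip_force'],s['force'],s['wrist_torque'])
E
```

```text
[528.8408702  -11.53971899 101.09593293] 5.1333 0.08758193418946505 48.94167956896126 [ 1.26199387e-03 -3.83840711e-01  6.24620417e+00] [-0.03026069  0.03695109  0.02704408]
```

View pics/w3.png

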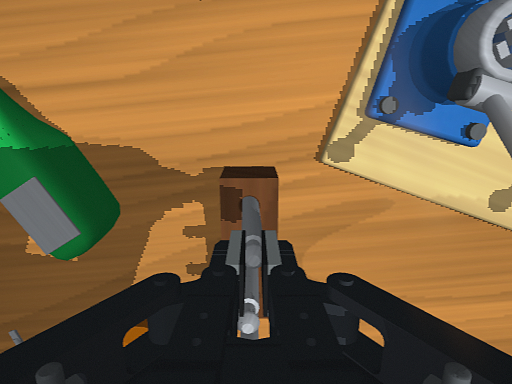

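```bash
python3 - <<'E'
from h import *
p=cam('wrist')
for X in [(528.8,-11.5,130),(528.8,-11.5,101),(491,-8,130),(454,-4.5,130),(528.8,-11.5,45),(491,-8,45)]: print(X,proj(p,X))
cv2.imwrite('pics/w4.png',cv2.resize(p['pixels'][190:350,180:330],None,fx=4,fy=4)[:600])
E
```

```text
(528.8, -11.5, 130) [253.59933717 257.63230309]
(528.8, -11.5, 101) [253.52217469 233.52358125]
(491, -8, 130) [253.57197583 326.88951368]
(454, -4.5, 130) [253.40911243 386.72238366]
(528.8, -11.5, 45) [253.42598368 203.46956953]
(491, -8, 45) [253.41513607 251.45749478]
```

View pics/w4.png

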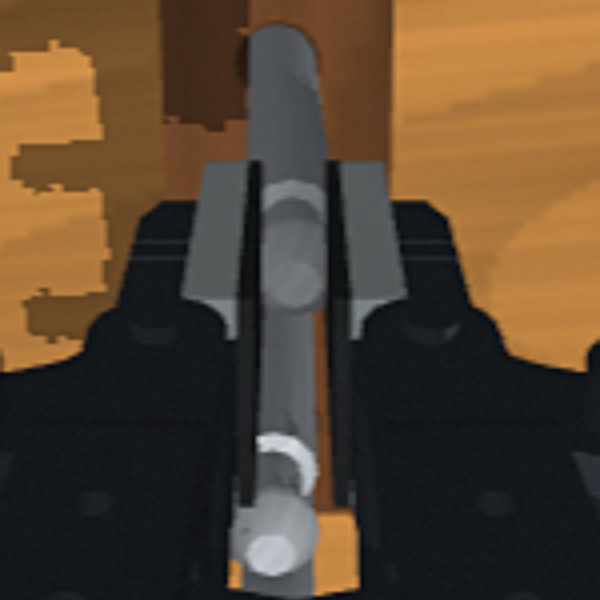

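The pin is gripped: its tip appears at (252,261) in the full frame, where the projection predicted it. Lifting it and moving toward jack A.

drive_tool:
  commands: "0 0 0.1 0 0 0 0;0 0 0.2 0 0 0 0;0 0 0.35 0 0 0 0;0 0 0.35 0 0 0 0;0 0 0.35 0 0 0 0;0.14 -0.35 0.1 0 0 -0.1 0;0.14 -0.35 0.1 0 0 -0.1 0;0.14 -0.35 0.1 0 0 -0.1 0;0.14 -0.35 0.1 0 0 -0.1 0;0 0 0 0 0 0 0;0 0 0 0 0 0 0"

```text
time_s: 6.1
eef_pos: [584.1, -152.8, 275.0]
ee_rot: [-0.0, 0.979, -0.203, -0.0]
force: [0.1, 0.5, -1.9]
grip_width: 0.09
grip_force: 49.1
```

```bash
python3 - <<'E'
from h import *
p=cam('wrist'); cv2.imwrite('pics/w5.png',cv2.resize(p['pixels'],(768,576)))
s=sense();print(s['eef_pos'],s['time_s'],s['grip_width'],s['force'],s['joints'])
for k in ['jack1','jack1_knob','pin1']: print([(np.round(b['position']),b['confidence'],np.round(toz(p,b['position'],90 if k=='jack1' else 145)[:2])) for b in boxes_of(p,k)])
E
```

```text
[ 583.79771116 -151.42721903  274.8402071 ] 6.15 0.08530721435255996 [ 0.4772957   0.912399   -0.79176334] [-4.47965773e-01  4.60253015e-01  1.12058125e+00  2.75053589e-04
  1.56167738e+00  1.53044678e+00]
[(array([477., 159.]), 0.75, array([ 496., -383.])), (array([246., 112.]), 0.69, array([ 643., -170.])), (array([378., 112.]), 0.67, array([ 587., -298.]))]
[(array([497., 212.]), 0.94, array([ 460., -357.])), (array([181., 244.]), 0.3, array([552., -59.]))]
[(array([253., 225.]), 0.95, array([ 542., -134.]))]
```

View pics/w5.png

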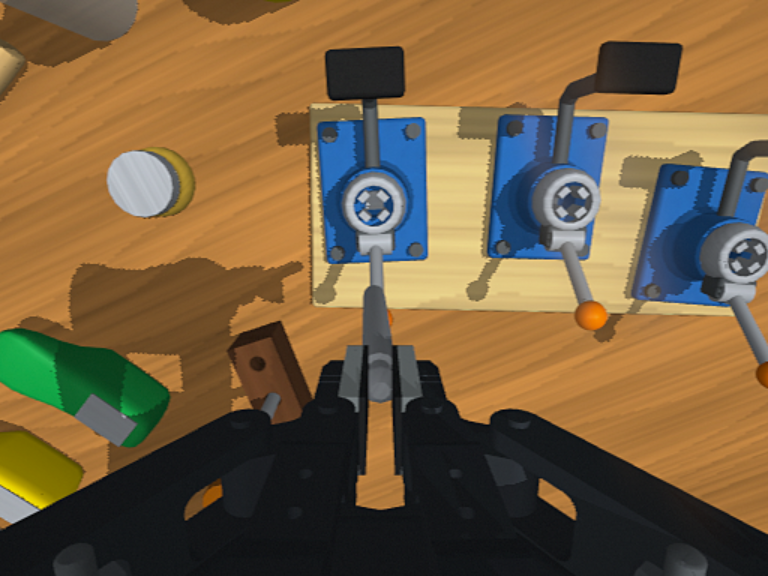

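Clear view: mouth A is at (374,203), B at (571,202) and C at (743,255). Toe rests are at (366,73) and (640,68), knob B at (591,316), and the held pin's tip at (377,385). Fitting again with both views.

```bash
python3 - <<'E'
from h import *
from scipy.optimize import least_squares
p=cam('wrist')
w1=dict(o=np.array([537.288,-255.018,539.271]),R=np.array([[0.2298541687591309,-0.9377525166929772,-0.26035990194351033],[-0.9732242259652099,-0.22183105904205366,-0.06021284944841057],[-0.0012911616727117482,0.2672287384999342,-0.9636322608865201]]),f=p['f'],cx=p['cx'],cy=p['cy'])
M=(0,0,70);K=(-67.9,0,125.5);T=(80,0,141)
obs=[(w1,0,M,(298,38)),(w1,0,K,(238,101)),(w1,1,M,(430,140)),(w1,1,K,(384,207)),(w1,1,T,(510,48)),(w1,2,M,(514,263)),(w1,2,K,(473,337)),(w1,2,T,(610,208)),
(p,0,M,(374,203)),(p,1,M,(571,202)),(p,2,M,(743,255)),(p,0,T,(366,73)),(p,1,T,(640,68)),(p,1,K,(591,316))]
def f(v):
    r=[]
    for c,i,X,uv in obs:
        x,y,a=v[3*i:3*i+3]
        r+=list(proj(c,[x+X[0]*np.cos(a),y+X[0]*np.sin(a),X[2]+v[9]])-np.array(uv)/1.5)
    return r
s=least_squares(f,[610,-160,-.5,570,-300,-.5,480,-400,-.5,10]); print(np.round(s.x,2));print(np.round(s.fun,1))
for i,uv in enumerate([(374,203),(571,202),(743,255)]): print(toz(p,np.array(uv)/1.5,90))
S=sense();e=np.array(S['eef_pos'])
print('tip',proj(p,e+[0,0,30])*1.5,'foot',proj(p,e+[0,0,-90])*1.5)
E
python3 -c "
import cv2;a=cv2.imread('pics/w5.png')[60:420,280:640];cv2.imwrite('pics/w5c.png',cv2.resize(a,(600,600)))"
```

```text
[ 6.1666e+02 -1.6007e+02 -3.5000e-01  5.6053e+02 -2.9519e+02 -4.3000e-01
  4.6856e+02 -4.0491e+02 -4.9000e-01  9.6100e+00]
[-2.  -0.2  0.7 -0.5 -0.9  0.5 -0.4 -0.8 -2.1  0.3 -0.8  0.1  1.5 -3.3
 -1.7  0.6  1.1  1.   1.1  0.1  1.9  1.2  0.2 -0.7  0.8  0.3  0.3 -2.2]
[ 618.96960657 -159.89676186   90.        ]
[ 563.64909743 -290.75718224   90.        ]
[ 475.92403276 -396.66177973   90.        ]
tip [382.41181876 387.52910552] foot [381.24263737 285.85537388]
```

View pics/w5c.png

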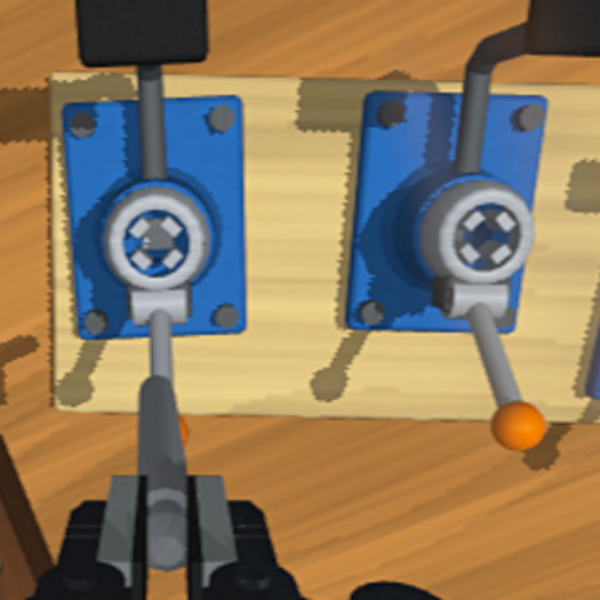

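drive_tool:
  commands: "0.17 -0.06 0 0 0 0 0;0.16 -0.06 0 0 0 0 0;0 0 -0.25 0 0 0 0;0 0 -0.25 0 0 0 0;0 0 -0.2 0 0 0 0;0 0 0 0 0 0 0;0 0 0 0 0 0 0;0 0 0 0 0 0 0"

```text
time_s: 7.02
eef_pos: [617.6, -163.1, 206.8]
ee_rot: [0.0, 0.979, -0.202, 0.001]
force: [0.0, -0.1, -0.5]
grip_width: 0.084
grip_force: 49.1
```

```bash
python3 - <<'E'
from h import *
p=cam('wrist'); a=p['pixels'][60:320,150:360]; cv2.imwrite('pics/w6.png',cv2.resize(a,None,fx=2.3,fy=2.3,interpolation=cv2.INTER_CUBIC))
S=sense();e=np.array(S['eef_pos']);print(e,S['force'])
for z in (30,-90,-105,-115): print(z,proj(p,e+[0,0,z]), (proj(p,e+[0,0,z])-[150,60])*2.3)
E
```

```text
[ 617.66941893 -163.29164321  207.00111321] [ 0.64324708 -0.36269979 -0.56546192]
30 [255.03647011 258.13493996] [241.58388125 455.71036191]
-90 [254.17847262 190.83563586] [239.61048703 300.92196248]
-105 [254.12141532 186.3601958 ] [239.47925524 290.62845034]
-115 [254.08656329 183.62648405] [239.39909556 284.34091331]
```

View pics/w6.png

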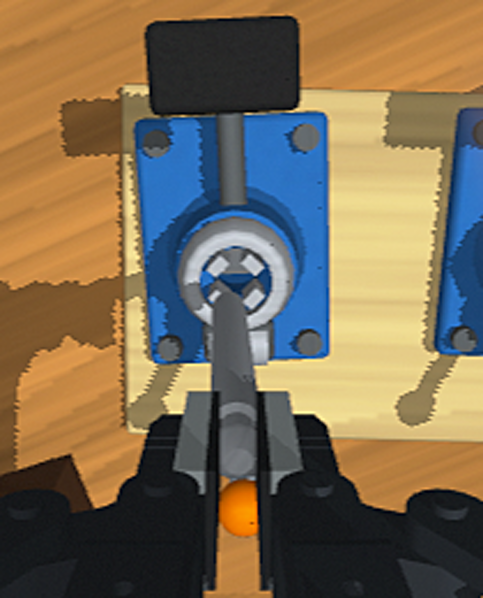

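The pin foot is at about (231,302) in the crop and the collet mouth at (236,278), just ahead and slightly to the right. I'll correct by a few mm and descend gently.

drive_tool:
  commands: "0.015 -0.03 0 0 0 0 0;0 0 -0.1 0 0 0 0;0 0 -0.1 0 0 0 0;0 0 -0.05 0 0 0 0;0 0 -0.05 0 0 0 0;0 0 -0.05 0 0 0 0;0 0 -0.04 0 0 0 0;0 0 0 0 0 0 0"

```text
time_s: 7.73
eef_pos: [618.3, -166.2, 164.9]
ee_rot: [-0.0, 0.979, -0.202, -0.001]
force: [0.5, -0.0, -1.6]
grip_width: 0.087
grip_force: 49.1
```

```bash
python3 - <<'E'
from h import *
p=cam('wrist'); a=p['pixels'][90:290,180:330]; cv2.imwrite('pics/w7.png',cv2.resize(a,None,fx=3,fy=3,interpolation=cv2.INTER_CUBIC))
S=sense();e=np.array(S['eef_pos']);print(e,S['force'],S['wrist_torque'])
E
```

```text
[ 618.45599869 -166.26227106  165.52193401] [-0.53112742  0.49466764 -0.87152235] [ 0.01912559 -0.00160037 -0.00093177]
```

No force yet and the foot is below mouth height, so it has probably entered. Continuing down.

drive_tool:
  commands: "0 0 -0.05 0 0 0 0;0 0 -0.05 0 0 0 0;0 0 -0.05 0 0 0 0;0 0 -0.05 0 0 0 0;0 0 -0.05 0 0 0 0;0 0 -0.03 0 0 0 0;0 0 0 0 0 0 0"

```text
time_s: 8.37
eef_pos: [618.2, -166.2, 136.9]
ee_rot: [-0.0, 0.979, -0.202, -0.001]
force: [0.1, 0.2, -0.6]
grip_width: 0.083
grip_force: 49.1
```

drive_tool:
  commands: "0 0 -0.03 0 0 0 0;0 0 -0.02 0 0 0 0;0 0 0 0 0 0 0;0 0 0 0 0 0 0"

```text
time_s: 8.7
eef_pos: [618.6, -166.3, 132.9]
ee_rot: [-0.0, 0.979, -0.202, -0.0]
force: [0.2, -0.0, -0.1]
grip_width: 0.087
grip_force: 49.1
```

drive_tool:
  commands: "0 0 -0.02 0 0 0 0;0 0 -0.02 0 0 0 0;0 0 -0.01 0 0 0 0;0 0 0 0 0 0 0;0 0 0 0 0 0 0"

```text
time_s: 9.12
eef_pos: [618.6, -166.3, 127.8]
ee_rot: [-0.0, 0.979, -0.202, -0.0]
force: [0.2, -0.3, -0.9]
grip_width: 0.086
grip_force: 49.1
```

drive_tool:
  commands: "0 0 -0.02 0 0 0 0;0 0 -0.02 0 0 0 0;0 0 -0.01 0 0 0 0;0 0 0 0 0 0 0;0 0 0 0 0 0 0"

```text
time_s: 9.53
eef_pos: [618.7, -166.4, 123.2]
ee_rot: [0.0, 0.979, -0.202, 0.0]
force: [-0.9, 0.4, 1.9]
grip_width: 0.082
grip_force: 49.3
```

```bash
python3 - <<'E'
from h import *
p=cam('wrist'); a=p['pixels'][60:300,150:400]; cv2.imwrite('pics/w8.png',cv2.resize(a,None,fx=2.5,fy=2.5,interpolation=cv2.INTER_CUBIC))
S=sense();e=np.array(S['eef_pos']);print(e,S['force'],S['wrist_torque'])
E
```

```text
[ 618.71194694 -166.37191211  123.19015595] [ 0.43126164 -0.17732465  2.88348458] [0.05680327 0.04023198 0.03606385]
```

drive_tool:
  commands: "0 0 -0.01 0 0 0 0;0 0 -0.01 0 0 0 0;0 0 0 0 0 0 0;0 0 0 0 0 0 0"

```text
time_s: 9.92
eef_pos: [619.5, -166.7, 123.0]
ee_rot: [0.0, 0.979, -0.202, 0.002]
force: [-1.8, 1.5, 12.1]
grip_width: 0.091
grip_force: 50.1
```

View pics/w8.png

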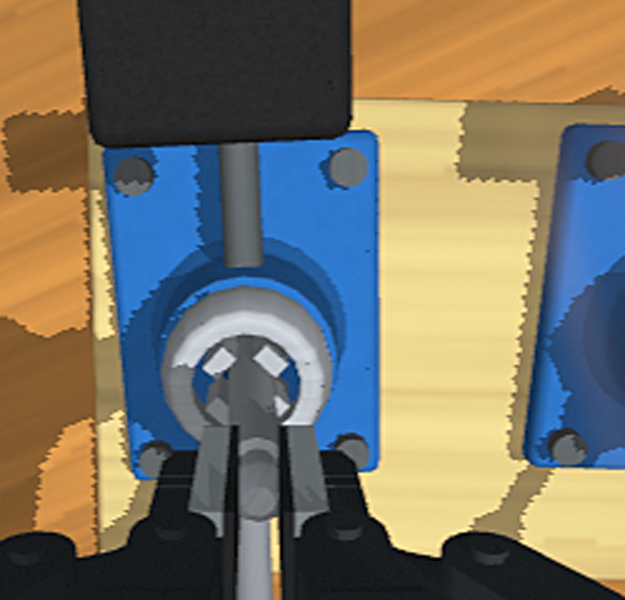

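12 N at the bottom with the pin between the jaws: it's on the stop, at TCP z about 123, which makes the board about 12 mm thick. Releasing, rising, and going over the knob.

drive_tool:
  commands: "0 0 0.02 0 0 0 20;0 0 0 0 0 0 50;0 0 0 0 0 0 50;0 0 0 0 0 0 50;0 0 0.1 0 0 0 50;0 0 0.3 0 0 0 50;0 0 0.3 0 0 0 50;0 0 0.2 0 0 0 50;-0.21 0.08 0 0 0 0 0;-0.21 0.08 0 0 0 0 0;-0.22 0.09 0 0 0 0 0;0 0 0 0 0 0 0;0 0 0 0 0 0 0;0 0 0 0 0 0 0;0 0 0 0 0 0 0"
  force: 30

```text
time_s: 11.17
eef_pos: [555.2, -141.7, 213.0]
ee_rot: [0.0, 0.979, -0.202, 0.0]
force: [-0.4, -0.1, 1.2]
grip_width: -0.004
grip_force: 0.0
```

```bash
python3 - <<'E'
from h import *
p=cam('wrist'); cv2.imwrite('pics/w9.png',p['pixels'])
S=sense();e=np.array(S['eef_pos']);print(e,S['force'],S['grip_width'])
for k in ['jack1','jack1_knob','pin1']: print([(np.round(b['position']),round(b['confidence'],2)) for b in boxes_of(p,k)])
for n,X in dict(tip=(618.6,-166.3,152),mouth=(618.6,-166.3,82),knob=(555.3,-141.7,137.5),mB=(563,-296.5,82),kB=(563-62,-296.5+28,137.5)).items(): print(n,proj(p,X))
E
```

```text
[ 555.13064956 -141.67935976  212.81178474] [ 0.52852805  0.19807155 -0.67988645] 0.004411806609356691
[(array([245.,  98.]), 0.95), (array([393., 100.]), 0.75), (array([492., 142.]), 0.65)]
[(array([490., 144.]), 0.58)]
[(array([248., 108.]), 0.61), (array([162., 268.]), 0.53)]
tip [250.5874064  105.62560904]
mouth [251.18122534 105.24942139]
knob [254.03898538 195.42705052]
mB [409.76905876 104.72462728]
kB [430.41119028 195.06879016]
```

```bash
cat >> h.py <<'E'
def orange(p,amin=15):
    hsv=cv2.cvtColor(np.ascontiguousarray(p['pixels']),cv2.COLOR_BGR2HSV)
    m=cv2.inRange(hsv,(8,225,150),(18,255,255)); n,_,st,c=cv2.connectedComponentsWithStats(m)
    return [(np.round(c[i],1).tolist(),int(st[i,4]),st[i,:4].tolist()) for i in range(1,n) if st[i,4]>=amin]
E
python3 - <<'E'
from h import *
p=cam('wrist'); print(orange(p))
cv2.imwrite('pics/w9.png',cv2.resize(p['pixels'],(768,576)))
E
```

```text
[([437.3, 199.8], 187, [429, 188, 16, 22]), ([249.8, 201.4], 445, [238, 190, 24, 24]), ([136.1, 340.1], 49, [133, 336, 9, 10])]
```

View pics/w9.png

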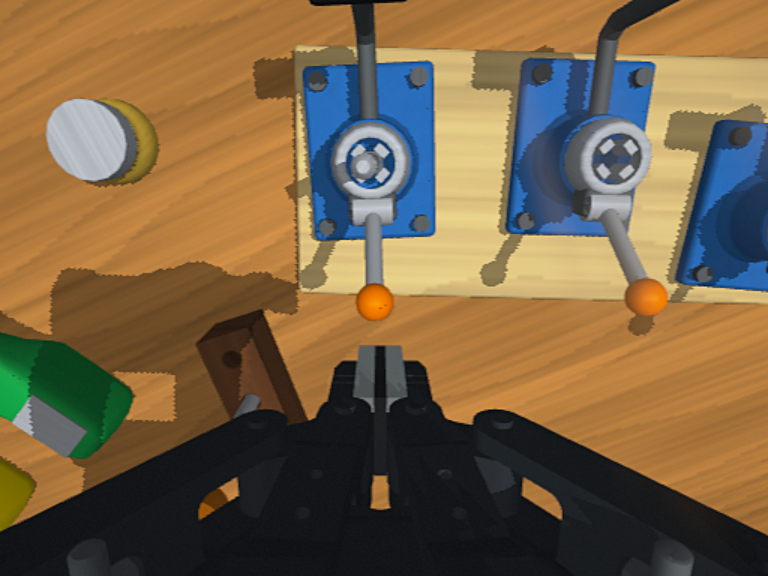

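Knob A is at (250,201) native, straight ahead of the shut fingertips, and the pin tip is in the collet. Pressing the lever along its arc.

drive_tool:
  commands: "-0.037 0.015 -0.25 0 0 0 0;0 0 -0.18 0 0 0 0;-0.037 0.015 -0.07 0 0 0 0;-0.037 0.015 -0.06 0 0 0 0;-0.045 0.018 -0.06 0 0 0 0;-0.037 0.015 -0.06 0 0 0 0;-0.037 0.015 -0.06 0 0 0 0;-0.028 0.011 -0.06 0 0 0 0"

```text
time_s: 12.08
eef_pos: [528.5, -130.8, 132.9]
ee_rot: [0.0, 0.979, -0.202, 0.0]
force: [-0.0, 0.6, 0.0]
grip_width: -0.001
grip_force: 0.0
```

drive_tool:
  commands: "-0.028 0.011 -0.06 0 0 0 0;-0.02 0.008 -0.06 0 0 0 0;-0.018 0.006 -0.06 0 0 0 0;0 0 -0.03 0 0 0 0;0 0 0 0 0 0 0"

```text
time_s: 12.5
eef_pos: [521.9, -128.3, 111.2]
ee_rot: [-0.0, 0.979, -0.202, -0.001]
force: [-0.3, 0.1, 0.4]
grip_width: -0.0
grip_force: 0.0
```

```bash
python3 - <<'E'
from h import *
p=cam('wrist'); print(orange(p)); S=sense(); e=np.array(S['eef_pos']); print(S['force'])
for u,z in [(-68,137.5),(-102,84.5)]: print(proj(p,[618.6+u*.932,-166.3-u*.362,z])+[-3.9,2.1])
cv2.imwrite('pics/w10.png',p['pixels'])
E
```

```text
[([245.0, 192.0], 1399, [224, 171, 43, 43])]
[-0.60907619 -0.01193375 -0.22011537]
[248.93987984 183.42442254]
[250.96597113 215.94612628]
```

View pics/w10.png

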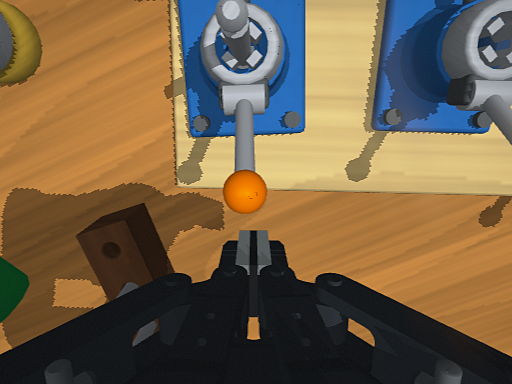

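The lever hasn't moved and the fingertips are behind the knob, which is at (245,192). I'll triangulate the knob from the two views and check where the fingertips project.

```bash
python3 - <<'E'
from h import *
p=cam('wrist'); S=sense(); e=np.array(S['eef_pos']); Rt=q2R(S['ee_rot'])
yaw=-.37; U=np.array([np.cos(yaw),np.sin(yaw)]);V=np.array([-U[1],U[0]])
T=np.array(p['tool_from_camera'])
for b in [(0,0),(3.9,-2.1),(4.5,-5)]:
    rows=[]
    for ee,uv in [((555.13,-141.68,212.81),(249.8,201.4)),(e,(245,192))]:
        o=Rt@T[:3,3]+np.array(ee); d=Rt@T[:3,:3]@np.array([(uv[0]+b[0]-p['cx'])/p['f'],(uv[1]+b[1]-p['cy'])/p['f'],1]); d/=np.linalg.norm(d); rows.append((o,d))
    A=sum(np.eye(3)-np.outer(d,d) for o,d in rows); B=sum((np.eye(3)-np.outer(d,d))@o for o,d in rows)
    X=np.linalg.solve(A,B); r=X[:2]-[618.6,-166.3]; print(b,X.round(1),'u',r@U,'v',r@V,[round(np.linalg.norm(np.cross(X-o,d)),1) for o,d in rows])
for x in (-11,0,11):
  for z in (0,17): print(x,z,proj(p,e+Rt@np.array([x,0,z])))
E
```

```text
(0, 0) [ 553.8 -137.4  143.4] u -70.89854046046615 v 3.4807291414834394 [np.float64(0.0), np.float64(0.0)]
(3.9, -2.1) [ 553.7 -139.9  142.1] u -70.0377803098329 v 1.114076742368109 [np.float64(0.8), np.float64(0.8)]
(4.5, -5) [ 549.5 -138.4  119.1] u -74.53619537484018 v 1.0054447661446089 [np.float64(1.1), np.float64(1.1)]
-11 0 [254.53782246 251.21588175]
-11 17 [254.4189308  238.88682316]
0 0 [254.57778009 233.04542464]
0 17 [254.45368384 222.06925661]
11 0 [254.61909378 214.25831028]
11 17 [254.48951472 204.73010564]
```

drive_tool:
  commands: "0 0 0.37 0 0 0 0;0 0 0.37 0 0 0 0;0.17 -0.063 0 0 0 0 0;0.177 -0.064 0 0 0 0 0;0 0 -0.15 0 0 0 0;-0.015 0.005 -0.05 0 0 0 0;-0.015 0.005 -0.04 0 0 0 0;-0.015 0.005 -0.03 0 0 0 0"

```text
time_s: 13.27
eef_pos: [551.9, -139.4, 158.7]
ee_rot: [-0.0, 0.979, -0.202, -0.0]
force: [0.2, 1.0, 1.1]
grip_width: -0.004
grip_force: 0.0
```

drive_tool:
  commands: "0 0 -0.04 0 0 0 0;-0.015 0.005 -0.03 0 0 0 0"

```text
time_s: 13.43
eef_pos: [550.8, -139.1, 152.0]
ee_rot: [0.0, 0.979, -0.202, 0.0]
force: [-0.7, 0.1, -0.1]
grip_width: -0.002
grip_force: 0.0
```

```bash
python3 - <<'E'
from h import *
p=cam('wrist'); print(orange(p)); S=sense(); print(S['eef_pos'],S['force'],S['wrist_torque'])
e=np.array(S['eef_pos']);Rt=q2R(S['ee_rot'])
# bright grey pads region: print row profile near column 254
g=p['pixels'][200:260:4,240:270:4].astype(int).mean(2); print(g.round())
E
```

```text
[([491.8, 220.1], 746, [477, 205, 31, 31]), ([250.1, 219.7], 503, [236, 209, 30, 23])]
[ 550.31736403 -138.89246939  151.36219002] [ 0.11953296  0.46475445 -0.68035266] [-0.0216205   0.03301224 -0.02721331]
[[194. 118. 140. 145. 129. 188. 189. 189.]
 [189. 119. 141. 144. 117. 182. 182. 181.]
 [124.  53.  68.  68.  81. 141. 143. 146.]
 [ 76.  92. 101. 102.  96.  77. 129. 126.]
 [ 69. 109. 114. 115. 113. 103. 103. 125.]
 [ 78. 104. 125. 125. 122. 113.  94. 122.]
 [ 81.  87.  88.  69. 131. 119. 100. 126.]
 [ 80.  84.  86.  80.  74.  66.  46. 128.]
 [ 91.  91.  96.  19.  38.  92.  93. 115.]
 [ 90.  92.  96.  21.  38.  92.  91. 107.]
 [ 94.  91.  96.  18.  23.  90.  92.  77.]
 [ 79.  93.  97.  18.  26.  91.  91.  89.]
 [ 83.  80. 100.  18.   7.  93.  93.  96.]
 [ 85.  80.  86.  21.   7.  81.  92.  89.]
 [ 85.  80.  79.  16.   9.  81.  79.  83.]]
```

drive_tool:
  commands: "0.02 -0.008 -0.05 0 0 0 0;0 0 -0.03 0 0 0 0"

```text
time_s: 13.65
eef_pos: [553.1, -140.1, 143.7]
ee_rot: [0.0, 0.979, -0.202, 0.0]
force: [-0.8, 0.6, -0.8]
grip_width: -0.0
grip_force: 0.0
```

```bash
python3 - <<'E'
from h import *
p=cam('wrist'); print(orange(p)); S=sense(); print(S['eef_pos'],S['force'],S['wrist_torque'])
t=cam('side'); print([x for x in orange(t,3) if x[0][1]<200])
for u,z in [(-67.9,137.5),(-85,123),(-102,84.5)]: print(proj(t,[618.6+u*.932,-166.3-u*.362,z]))
E
```

```text
[([499.7, 229.4], 696, [486, 213, 26, 33]), ([249.9, 225.3], 243, [235, 218, 31, 22])]
[ 552.71706059 -139.89810405  142.99119233] [-0.16771674 -0.34003884 -0.54511267] [-0.01775394  0.03593046  0.04036438]
[]
[260.49294117 138.72359171]
[265.00209297 144.06189574]
[269.34619286 155.58454499]
```

drive_tool:
  commands: "0 0 0.35 0 0 0 0;0.065 -0.025 0 0 0 0 0;0 0 -0.15 0 0 0 0;0 0 -0.1 0 0 0 0;0 0 -0.05 0 0 0 0"

```text
time_s: 14.17
eef_pos: [558.8, -142.2, 147.3]
ee_rot: [-0.0, 0.979, -0.202, -0.001]
force: [0.3, -0.2, -0.4]
grip_width: 0.002
grip_force: 0.0
```

drive_tool:
  commands: "0 0 -0.05 0 0 0 0"

```text
time_s: 14.25
eef_pos: [559.1, -142.3, 143.1]
ee_rot: [-0.0, 0.979, -0.202, -0.001]
force: [0.1, 0.6, -0.5]
grip_width: 0.0
grip_force: 0.0
```

drive_tool:
  commands: "0 0 -0.05 0 0 0 0"

```text
time_s: 14.33
eef_pos: [559.3, -142.4, 138.5]
ee_rot: [-0.0, 0.979, -0.202, -0.0]
force: [0.6, 0.6, -0.2]
grip_width: 0.003
grip_force: 0.0
```

drive_tool:
  commands: "0 0 -0.05 0 0 0 0"

```text
time_s: 14.42
eef_pos: [559.4, -142.5, 133.6]
ee_rot: [0.0, 0.979, -0.202, 0.0]
force: [0.4, -0.7, -0.1]
grip_width: 0.001
grip_force: 0.0
```

```bash
python3 - <<'E'
from h import *
p=cam('wrist'); print(orange(p)); S=sense(); print(S['eef_pos'],S['force'])
im=p['pixels'].astype(int)
def c(px):
    b,g,r=px
    if r>170 and b<60 and g<160: return 'O'
    if b>r+40: return 'B'
    if r>g+25 and g>b+15: return 'y' if r>190 else 'w'
    m=(r+g+b)/3
    return '#' if m<50 else ('+' if m<115 else '.')
for y in range(60,300,6): print(y,''.join(c(im[y,x]) for x in range(180,330,3)))
E
```

```text
[([505.6, 248.8], 359, [498, 232, 14, 33])]
[ 558.99653688 -142.27959144  132.63955725] [-0.13575272  0.51974989 -0.08264019]
60 w.yBBBBBBBBBBBBBBBB+++++BBBBBBBBBBBBBBBBByyyyyyyyy
66 w.y+BBBBBBBBBBBBBBB++++++BBBBBBBBBBBBBBBByy.yyyyyy
72 w.y+BBBBBBBBBBBBBBB++++++BBBBBBBBBBBBBBBByyyyyyyyy
78 w.y+BBBBBBBBBBBBBBBBBBBBBBBBBBBBBBBBBBBBByyyyyyyyy
84 w..yBBBBBBBBBBBBB++........+BBBBBBBBBBBBB.........
90 w..yBBBBBBBBBB++...............BBBBBBBBBByyyyyyy.y
96 w+y.+BBBBBBBB+.....BBBBBB.......BBBBBBBBByyyyy..yy
102 y+yy+BBBBBB++....B..BBBB..BB.....BBBBBBBB...y.....
108 ywyy+BBBBBB+...B....++++....B.....BBBBBBB.y.yyyyyy
114 ywy..BBBBBB+...BBB........BBBB....BBBBBBBy........
120 ywyy+BBBBBB++.+BB+.......++BBB....BBBBBBByyyyyyyyy
126 ywyyy+BBBBB++..+B+..........B....+BBBBBBByyyyyyyyy
132 ww++++BBBBBB++..+B+++..+B..B....+BBBBBBBByyyyy.yyy
138 ww++++BBBBBBB+......BBBBB.....++BBBBBBBBB......y..
144 yO.yy+BBBBBBBBB++...........++BBBBBBBBBBByyyyyyyyy
150 yy.yy+BBBBBBBBBB+............+BBBBBBBBBBByyyyyyyyy
156 yy...+BBBBBBBBBB+............+BBBBBBBBBBB..yy.yyyy
162 yw.yy.+BBB#BBBBB+............+BBBBB++++BBy
[... 518 characters left out ...]
++++.......+.....yyyyyyyyyyyyyyy.yyyyyyy
228 wwwwyywwwwwwwwwwywyww+++++wwwwwwwwwwwwwwwwwywwwwww
234 yywwOwwwwOwwwwwwyyyy++++##++++wwwwwwwwywwwwwwwwwww
240 wwwwwwwwwwwyyyyywwww++++##++++wwwwwwwwwwwwwwwOwwwO
246 Owwwwwyyyyyyyww####+++++##++++#####OwwwwwwwwwwwwOw
252 wyyyywyyywwwww#####+++++##+++++####wOwwwwwwOOOwwOw
258 wwyyywwwwwwwww#####++++###+++++#####wwwwwwwOwwwwww
264 wwwwwwwwwOwwO######++++###+++++#####wOOwwwOwOwwwwO
270 wwwwOwwwwOww###########+##.###########wwwwwwwwwOww
276 ####wwwwwww############################wwwOwww####
282 ####ww#####################################+w+####
288 ##################################################
294 ##################################################
```

drive_tool:
  commands: "0 0 0.4 0 0 0 0;0 0 0.4 0 0 0 0;-0.04 0.006 0 0 0 0 0;0 0 0 0 0 0 0"

```text
time_s: 14.8
eef_pos: [555.9, -142.1, 216.1]
ee_rot: [0.001, 0.979, -0.202, 0.002]
force: [-0.1, -0.7, -0.9]
grip_width: -0.002
grip_force: 0.0
```

```bash
python3 - <<'E'
from h import *
p=cam('wrist'); print(orange(p)); S=sense(); print(S['eef_pos'],S['force'])
for th in (1.01,.9,.8,.7,.6,.5,.4,.14):
    u=-28-75*np.cos(th); z=74+75*np.sin(th); print(th,proj(p,[618.6+u*.932,-166.3-u*.362,z])+[-3.9,2.1])
E
```

```text
[([434.3, 201.1], 165, [426, 189, 16, 22]), ([249.5, 202.1], 431, [238, 191, 24, 23]), ([136.2, 340.0], 51, [133, 335, 10, 11])]
[ 555.32080215 -141.83475476  214.21564284] [-0.4807312   0.27133528 -0.72816042]
1.01 [250.0085202  197.81562081]
0.9 [250.28664946 204.18121895]
0.8 [250.50430604 208.91720883]
0.7 [250.68761846 212.65336426]
0.6 [250.8365754 215.4107481]
0.5 [250.95179787 217.22571575]
0.4 [251.03440013 218.14590706]
0.14 [251.10778162 216.75996246]
```

The lever is untouched. The picture puts the shut fingertips well behind the nominal spot, and the pin grip width (about 8 mm) suggests the groove was gripped, which agrees. So I'll probe further down by force.

drive_tool:
  commands: "0.01 0 -0.4 0 0 0 0;0.01 0 -0.3 0 0 0 0;0 0 -0.15 0 0 0 0;0 0 -0.05 0 0 0 0;0 0 -0.03 0 0 0 0"

```text
time_s: 15.27
eef_pos: [556.7, -141.4, 120.7]
ee_rot: [-0.0, 0.979, -0.202, -0.001]
force: [-1.1, 0.8, 9.8]
grip_width: 0.001
grip_force: 4.3
```

drive_tool:
  commands: "0 0 -0.04 0 0 0 0;0 0 -0.02 0 0 0 0"

```text
time_s: 15.43
eef_pos: [557.4, -141.8, 114.3]
ee_rot: [-0.0, 0.979, -0.202, 0.0]
force: [-0.4, 0.1, 5.5]
grip_width: 0.003
grip_force: 2.2
```

drive_tool:
  commands: "0 0 -0.04 0 0 0 0;0 0 -0.02 0 0 0 0"

```text
time_s: 15.6
eef_pos: [557.4, -141.8, 108.1]
ee_rot: [-0.0, 0.979, -0.202, -0.0]
force: [2.6, -1.2, 3.5]
grip_width: -0.003
grip_force: 1.8
```

Contact, about 5–10 N: the lever is moving. Continuing down.

drive_tool:
  commands: "-0.02 0.007 -0.05 0 0 0 0;-0.02 0.007 -0.05 0 0 0 0;-0.02 0.007 -0.05 0 0 0 0"

```text
time_s: 15.85
eef_pos: [551.3, -139.7, 93.2]
ee_rot: [0.0, 0.979, -0.202, 0.0]
force: [1.7, -0.7, 4.4]
grip_width: -0.004
grip_force: 2.3
```

drive_tool:
  commands: "-0.02 0.007 -0.05 0 0 0 0;-0.02 0.007 -0.05 0 0 0 0"

```text
time_s: 16.02
eef_pos: [546.7, -138.0, 83.3]
ee_rot: [-0.0, 0.979, -0.202, -0.001]
force: [0.2, 1.3, 6.2]
grip_width: 0.003
grip_force: 2.7
```

drive_tool:
  commands: "-0.02 0.007 -0.04 0 0 0 0;0 0 -0.03 0 0 0 0"

```text
time_s: 16.18
eef_pos: [544.3, -137.1, 76.2]
ee_rot: [-0.0, 0.979, -0.202, -0.001]
force: [-1.7, 1.5, 6.5]
grip_width: 0.003
grip_force: 2.7
```

drive_tool:
  commands: "-0.01 0.003 -0.04 0 0 0 0;0 0 -0.03 0 0 0 0"

```text
time_s: 16.35
eef_pos: [543.3, -136.8, 69.3]
ee_rot: [-0.0, 0.979, -0.202, -0.001]
force: [-1.6, 0.6, 7.6]
grip_width: 0.001
grip_force: 3.4
```

drive_tool:
  commands: "0 0 -0.03 0 0 0 0;0 0 -0.02 0 0 0 0"

```text
time_s: 16.52
eef_pos: [543.1, -136.7, 64.5]
ee_rot: [-0.0, 0.979, -0.202, -0.002]
force: [-6.3, 3.5, 23.3]
grip_width: -0.0
grip_force: 11.1
```

drive_tool:
  commands: "0 0 -0.02 0 0 0 0;0 0 0 0 0 0 0"

```text
time_s: 16.68
eef_pos: [543.3, -136.7, 64.4]
ee_rot: [-0.0, 0.979, -0.202, -0.001]
force: [-8.7, 3.8, 25.1]
grip_width: -0.001
grip_force: 11.3
```

Force rose to 25 N at the lower stop, so lever A is fully closed. The shut fingertips sit about 22 mm behind the TCP in practice, so I'll grip the next pin lower. On to pin 2.

drive_tool:
  commands: "0 0 0.3 0 0 0 0;0 0 0.4 0 0 0 0;0 0 0.4 0 0 0 0;0 0 0.2 0 0 0 50;-0.13 0.32 0 0 0 0 50;-0.13 0.32 0 0 0 0 50;-0.13 0.32 0 0 0 0 50;-0.13 0.32 0 0 0 0 50;0 0.01 0 0 0 0 50;0 0 0 0 0 0 50"
  force: 50

```text
time_s: 17.52
eef_pos: [491.3, -7.0, 192.2]
ee_rot: [0.0, 0.98, -0.201, -0.001]
force: [-0.3, -1.4, -0.6]
grip_width: 0.505
grip_force: 0.0
```

```bash
python3 - <<'E'
from h import *
p=cam('wrist'); cv2.imwrite('pics/w11.png',p['pixels']); S=sense(); print(S['eef_pos'],S['force'],S['grip_width'])
print('knobs',orange(p))
for k in ['pin1','jack1']: print(k,[(np.round(b['position'],1),round(b['confidence'],2)) for b in boxes_of(p,k)])
for X in [(491.5,-8,130),(454,-4.5,130),(491.5,-8,90)]: print(proj(p,X)+[-3.9,2.1])
print(proj(p,[618.6-102*.932,-166.3+102*.362,84.5])+[-3.9,2.1])
t=cam('top');  print('topknobs',[x for x in orange(t,2)])
for u,z in [(-68,137.5),(-102,84.5)]: print(proj(t,[618.6+u*.932,-166.3-u*.362,z]))
E
```

```text
[491.86613213  -8.13999765 192.25584443] [-0.39527133  0.99017242 -0.5754333 ] 0.502678417777522
knobs [([375.1, 96.1], 335, [366, 86, 19, 23]), ([210.0, 284.5], 129, [204, 269, 12, 27])]
pin1 [(array([250.5, 188.7]), 0.87), (array([264.1, 228.9]), 0.73)]
jack1 [(array([482.2,  23.7]), 0.79), (array([360.9,  28.1]), 0.6), (array([  6.3, 317.6]), 0.25)]
[251.32276064 201.65878734]
[266.17233722 246.10573644]
[251.00568952 188.18088786]
[372.73041544  94.64501579]
topknobs []
[327.48222994 176.53360866]
[321.20084216 188.3911149 ]
```

The closed knob A is where predicted and pin 2 is right below. Descending to grip it.

drive_tool:
  commands: "0 0 -0.3 0 0 0 50;0 0 -0.35 0 0 0 50;0 0 -0.35 0 0 0 50;0 0 -0.2 0 0 0 50;0 0 -0.09 0 0 0 50;0 0 0 0 0 0 20;0 0 0 0 0 0 0;0 0 0 0 0 0 0;0 0 0 0 0 0 0;0 0 0 0 0 0 0;0 0 0 0 0 0 0"

```text
time_s: 18.63
eef_pos: [493.3, -8.5, 65.1]
ee_rot: [0.0, 0.979, -0.202, 0.001]
force: [-0.1, 0.5, 7.2]
grip_width: 0.122
grip_force: 49.2
```

drive_tool:
  commands: "0 0 0.2 0 0 0 0;0 0 0.35 0 0 0 0;0 0 0.35 0 0 0 0;0 0 0.35 0 0 0 0;0.06 -0.3 0.2 0 0 0 0;0.09 -0.37 0.05 0 0 0 0;0.09 -0.37 0 0 0 0 0;0.09 -0.37 0 0 0 0 0;0.09 -0.37 0 0 0 0 0;0.09 -0.37 0 0 0 0 0;0.09 -0.37 0 0 0 0 0;0.09 -0.365 0 0 0 0 0;0 0 0 0 0 0 0;0 0 0 0 0 0 0"

```text
time_s: 19.8
eef_pos: [560.9, -298.3, 212.9]
ee_rot: [-0.0, 0.979, -0.203, -0.001]
force: [0.3, 1.1, -1.2]
grip_width: 0.123
grip_force: 49.1
```

```bash
python3 - <<'E'
from h import *
p=cam('wrist'); cv2.imwrite('pics/w12.png',p['pixels']); S=sense(); e=S['eef_pos']; print(e,S['force'],S['grip_width'])
print('knobs',orange(p))
for k in ['pin1','jack1']: print(k,[(np.round(b['position'],1),round(b['confidence'],2)) for b in boxes_of(p,k)])
for X in [e+[0,0,65],e+[0,0,-55],(565,-297.2,82),(619,-166.3,82)]: print(proj(p,X)+[-3.9,2.1])
# mouth rings: HoughCircles on light-grey mask
g=cv2.cvtColor(p['pixels'],cv2.COLOR_BGR2GRAY); c=cv2.HoughCircles(g,cv2.HOUGH_GRADIENT,1,40,param1=120,param2=22,minRadius=16,maxRadius=36); print(c)
E
```

```text
[ 561.03670448 -296.95849276  213.39771035] [0.3907545  1.10399466 0.01558389] 0.12056702840176552
knobs [([109.5, 282.2], 127, [104, 275, 12, 15])]
pin1 [(array([251.2, 268.4]), 0.98), (array([ 75.4, 190. ]), 0.94)]
jack1 [(array([251.2, 142.9]), 0.98), (array([108.5, 144.5]), 0.86), (array([388.3, 184. ]), 0.62)]
[247.75982228 308.20436687]
[248.53691398 206.17183589]
[247.29063725 177.88976796]
[ 98.09000656 180.45884022]
[[[251.5 175.5  26.6]
  [386.5 217.5  28.6]
  [119.5 169.5  28.8]]]
```

```bash
cat >> h.py <<'E'
def asc(im,x0,x1,y0,y1,s=2):
    im=im.astype(int)
    def c(px):
        b,g,r=px
        if r>170 and b<60 and g<160: return 'O'
        if b>r+40: return 'B'
        if r>g+25 and g>b+15: return 'y' if r>190 else 'w'
        m=(r+g+b)/3
        return '#' if m<50 else ('+' if m<115 else ('.' if m<175 else ' '))
    for y in range(y0,y1,s): print(y,''.join(c(im[y,x]) for x in range(x0,x1,s)))
E
python3 - <<'E'
from h import *
im=cv2.imread('pics/w12.png'); asc(im,206,300,140,240)
E
```

```text
140   ++BBBBBBBBBBBBBBBBB++++++BBBBBBBBBBBBBBBBB.  
142   y+BBBBBBBBBBBBBBBBB++++++BBBBBBBBBBBBBBBBBy  
144   ++BBBBBBBBBBBBBBBBB++++++BBBBBBBBBBBBBBBBBy  
146   y+BBBBBBBBBBBBBBBBB++++++BBBBBBBBBBBBBBBBBy  
148   ++BBBBBBBBBBBBBBBBBBBBBBBBBBBBBBBBBBBBBBBBy  
150   y+BBBBBBBBBBBBBBBBBBBBBBBBBBBBBBBBBBBBBBBB   
152   ++BBBBBBBBBBBBBBBBBB++++BBBBBBBBBBBBBBBBBB   
154 y y+BBBBBBBBBBBBBB+++++....++BBBBBBBBBBBBBBBy  
156 y ++BBBBBBBBBBBB+++..........+BBBBBBBBBBBBBBy  
158   y+BBBBBBBBBBB+++....   ......+BBBBBBBBBBBByyy
160   ++BBBBBBBBBB+++..         ....+BBBBBBBBBBBy  
162   y+BBBBBBBBB+++.             ...BBBBBBBBBB.yy 
164    +BBBBBBBBB++.      .B.      ...BBBBBBBBB.   
166   ++BBBBBBBB++.    .++...++.    ...BBBBBBBBy   
168   y+BBBBBBBB++.   ++.++++++#+    ..BBBBBBBBy   
170   ++BBBBBBBB+.   B+   +++.  +B   ..BBBBBBBB.   
172   y+BBBBBBB++.  .+    +.+    B.   .BBBBBBBB.   
174 yy++BBBBBBB++   BB   +++++    B   ..BBBBBBB.yyy
176   y+BBBBBBB+.   BBB BBBBBBB .BB   ..BBBBBBB.yyy
178 yy++BBBBBBB+.  .BBB+BBBBBBB+BBB.  ..BBBBBBBy yy
180 y y+BBBBBBB+.  .BB+++BBBBB+++BB.  .BBBBBBBByyyy
182  y++
[... 790 characters left out ...]
BB+ ..+++++++. +BBBBBB+++BBB     
214      y+...+yyyyyy..+++++++++......BBBBBBB      
216 yyy y++.++w yyy yyy+++++++++yyyyyyyyyyyyyyyyyyy
218     ++..++      y  +++++++++y  yyyyyy yyyyyyyyy
220    y+...+y         +++++++++y         y  y     
222 yy y+..++          +++++++++y                  
224 y  ++++yyyyyyy  yyy+++++++++.yyyyyyyyyyyyyyyyyy
226   y...+           y+++++++++.y y     y yyyyy   
228  y+...y      yyy  y+++++++++w               y  
230 +....+     .+++++#++++++++++.+#+++++.     yy  y
232 ......y    ++++++##++++++++++.#+++++.          
234 ......y    ++++++##++++++++++.#++++++          
236 ......y   y++++++##+++++++++++#++++++y         
238 ......y   y++++++##+++++++++++##+++++y
```

The character map shows the mouth centre at (252,179) and the pin foot at about (252,211), laterally aligned and needing to go about 6 mm forward. Correct and lower, then check again.

drive_tool:
  commands: "0.05 -0.03 -0.1 0 0 0 0;0 0 -0.3 0 0 0 0;0 0 -0.2 0 0 0 0;0 0 -0.04 0 0 0 0;0 0 0 0 0 0 0;0 0 0 0 0 0 0"

```text
time_s: 20.45
eef_pos: [566.9, -299.7, 151.1]
ee_rot: [0.0, 0.979, -0.202, 0.001]
force: [-0.2, 0.4, -1.0]
grip_width: 0.121
grip_force: 49.1
```

```bash
python3 - <<'E'
from h import *
p=cam('wrist'); S=sense(); e=S['eef_pos']; print(e,S['force'],S['grip_width'])
for dz in (-55,e[2]*-1+82): print(proj(p,e+[0,0,dz])+[-3.9,2.1])
asc(p['pixels'],206,300,120,240)
E
```

```text
[ 567.07055173 -299.97698717  151.5957277 ] [-0.38221924  0.80640808 -1.08972246] 0.1146711412065402
[250.49900104 205.56179349]
[250.41617839 199.84288812]
120 BBBBBBBBBBBBBB#################################
122 BBBB++#BBBBBBBBBBBBBB++++.+++BBBBBBBBBBBBBBBBBB
124 BBB+++++BBBBBBBBBBBBB+++++++BBBBBBBBBBBBBBB++BB
126 BB+++++++BBBBBBBBBBBB+++++++BBBBBBBBBBBBB++++++
128 BB+++++++BBBBBBBBBBBB+++++++BBBBBBBBBBBBB++++++
130 BB+++++++BBBBBBBBBBBB+++++++BBBBBBBBBBBBB++++++
132 BBB++++++BBBBBBBBBBBB+++++++BBBBBBBBBBBBB++++++
134 BBBB++.+BBBBBBBBBBBBB+++++++BBBBBBBBBBBBB++++++
136 BBBBBBBBBBBBBBBBBBBBB+++++++BBBBBBBBBBBBBB++++B
138 BBBBBBBBBBBBBBBBBBBBB+++++++BBBBBBBBBBBBBBBBBBB
140 BBBBBBBBBBBBBBBBBBBBB+++++++BBBBBBBBBBBBBBBBBBB
142 BBBBBBBBBBBBBBBBBBBBB+++++++BBBBBBBBBBBBBBBBBBB
144 BBBBBBBBBBBBBBBBBBBBB+++++++BBBBBBBBBBBBBBBBBBB
146 BBBBBBBBBBBBBBBBBBBBB+++++++BBBBBBBBBBBBBBBBBBB
148 BBBBBBBBBBBBBBBBBBBBB+++++++BBBBBBBBBBBBBBBBBBB
150 BBBBBBBBBBBBBBBBBBBBB+++++++BBBBBBBBBBBBBBBBBBB
152 BBBBBBBBBBBBBBBBBBBBB+++++++BBBBBBBBBBBBBBBBBBB
154 BBBBBBBBBBBBBBBBBBBBB+++++++BBBBBBBBBBBBBBBBBBB
156 BBB
[... 1475 characters left out ...]
++++++  .B+    .BBBBBBBBB
214 +BBBBBBBBB+....++..+++++++++   +.    +BBBBBBBBB
216 +BBBBBBBBBB+....++ .++++++++  ++    .BBBBBBBBBB
218 +BBBBBBBBBB++...++.+++++++++ ++    .BBBBBBBBBB.
220 +BBBBBBBBBBB+.... ++++++++++++     .BBBBBBBBBB.
222 +BBBBBBBBBBBB+...+ +++++++++.     .BBBBBBBBBBBy
224 +BBBBBBBBBBBBB+..  +++++++++.    .BBBBBBBBBBBB 
226 +BBB###BBBBBBBB+.. +++++++++.   +BBBBBBBBBBBBBy
228 +BB#+++#BBBBBB++++ +++++++++. .++BBBBBB###+BBBy
230 .BB+++++#BBB+++++#++++++++++++#+++++BB#++++BBBy
232 .B+++++++BB++++++#+++++++++++.#++++++B++++++BBy
234 +B+++++++BB++++++##++++++++++.#++++++B++++++BBy
236 +BB+++++BBB++++++##+++++++++++#++++++B++++++BB 
238 yBBB+++BBBB++++++##+++++++++++##+++++B++++++BB
```

The foot now sits over the bore, about 1 px short in each axis. Nudging it and inserting.

drive_tool:
  commands: "0.006 -0.011 -0.05 0 0 0 0;0 0 -0.05 0 0 0 0;0 0 -0.05 0 0 0 0;0 0 -0.05 0 0 0 0;0 0 -0.05 0 0 0 0;0 0 0 0 0 0 0"

```text
time_s: 21.0
eef_pos: [566.5, -300.5, 123.4]
ee_rot: [-0.001, 0.979, -0.202, -0.001]
force: [0.1, 0.3, -1.8]
grip_width: 0.116
grip_force: 49.3
```

drive_tool:
  commands: "0 0 -0.05 0 0 0 0;0 0 -0.05 0 0 0 0;0 0 -0.05 0 0 0 0;0 0 -0.05 0 0 0 0;0 0 -0.05 0 0 0 0;0 0 -0.05 0 0 0 0;0 0 0 0 0 0 0"

```text
time_s: 21.58
eef_pos: [566.5, -300.6, 93.4]
ee_rot: [-0.0, 0.979, -0.202, -0.001]
force: [-1.8, 2.9, -3.4]
grip_width: 0.121
grip_force: 49.5
```

drive_tool:
  commands: "0 0 -0.03 0 0 0 0;0 0 -0.03 0 0 0 0;0 0 -0.02 0 0 0 0;0 0 -0.02 0 0 0 0;0 0 0 0 0 0 0"

```text
time_s: 22.0
eef_pos: [567.3, -300.9, 87.0]
ee_rot: [0.0, 0.979, -0.202, 0.001]
force: [-6.0, 6.8, 12.7]
grip_width: 0.122
grip_force: 51.2
```

Bottomed out at the same depth (foot at 32 mm) with 13 N. Releasing and going to lever B.

drive_tool:
  commands: "0 0 0.03 0 0 0 20;0 0 0 0 0 0 50;0 0 0 0 0 0 50;0 0 0 0 0 0 50;0 0 0.1 0 0 0 50;0 0 0.3 0 0 0 50;0 0 0.4 0 0 0 50;-0.2 0.09 0 0 0 0 0;-0.2 0.09 0 0 0 0 0;-0.208 0.087 0 0 0 0 0;0 0 0 0 0 0 0;0 0 0 0 0 0 0;0 0 0 0 0 0 0"
  force: 30

```text
time_s: 23.08
eef_pos: [506.8, -274.7, 168.6]
ee_rot: [0.0, 0.979, -0.202, 0.001]
force: [-0.3, -1.2, 0.1]
grip_width: 0.0
grip_force: 0.0
```

```bash
python3 - <<'E'
from h import *
p=cam('wrist'); S=sense(); e=S['eef_pos']; print(e,S['force'],S['grip_width'],orange(p))
for ax,yaw in [((566.7,-300.4),-.41),((566.7,-300.4),-.45)]:
    u=-70; print(proj(p,[ax[0]+u*np.cos(yaw),ax[1]+u*np.sin(yaw),137.5])+[-3.9,2.1])
E
```

```text
[ 506.85982209 -274.73392125  168.20856941] [-0.45650872 -0.70856293 -0.91172301] 0.0020597605593240293 [([253.6, 219.7], 74, [243, 217, 20, 8]), ([245.1, 226.9], 116, [236, 222, 22, 15]), ([76.5, 247.4], 134, [71, 241, 12, 15]), ([442.7, 289.7], 527, [430, 277, 26, 26])]
[249.89094965 223.6676605 ]
[245.60019604 223.57425175]
```

drive_tool:
  commands: "0 0 -0.2 0 0 0 0;0 0 -0.15 0 0 0 0;0 0 -0.06 0 0 0 0;0 0 -0.06 0 0 0 0;0 0 -0.06 0 0 0 0;0 0 -0.06 0 0 0 0;-0.018 0.008 -0.05 0 0 0 0;-0.018 0.008 -0.05 0 0 0 0;-0.018 0.008 -0.05 0 0 0 0;-0.018 0.008 -0.05 0 0 0 0"

```text
time_s: 23.97
eef_pos: [499.1, -271.1, 89.2]
ee_rot: [0.0, 0.979, -0.202, 0.0]
force: [0.8, -0.1, 6.0]
grip_width: 0.003
grip_force: 2.9
```

drive_tool:
  commands: "-0.018 0.008 -0.05 0 0 0 0;-0.018 0.008 -0.05 0 0 0 0;-0.018 0.008 -0.05 0 0 0 0;0 0 -0.05 0 0 0 0;0 0 -0.03 0 0 0 0;0 0 -0.03 0 0 0 0;0 0 0 0 0 0 0"

```text
time_s: 24.55
eef_pos: [493.1, -268.5, 64.1]
ee_rot: [0.0, 0.979, -0.202, -0.001]
force: [-4.9, 3.5, 14.7]
grip_width: -0.005
grip_force: 7.0
```

drive_tool:
  commands: "0 0 -0.03 0 0 0 0;0 0 0 0 0 0 0"

```text
time_s: 24.72
eef_pos: [493.3, -268.5, 63.5]
ee_rot: [0.0, 0.979, -0.202, -0.0]
force: [-12.0, 8.8, 36.1]
grip_width: -0.002
grip_force: 17.0
```

Lever B is hard on its stop. Now pin 3.

drive_tool:
  commands: "0 0 0.3 0 0 0 0;0 0 0.4 0 0 0 0;0 0 0.4 0 0 0 0;0 0 0.25 0 0 0 50;-0.055 0.377 0 0 0 0 50;-0.055 0.377 0 0 0 0 50;-0.055 0.377 0 0 0 0 50;-0.055 0.377 0 0 0 0 50;-0.055 0.377 0 0 0 0 50;-0.055 0.377 0 0 0 0 50;-0.055 0.377 0 0 0 0 50;0 0 0 0 0 0 50;0 0 0 0 0 0 50"
  force: 50

```text
time_s: 25.8
eef_pos: [454.3, -3.3, 194.7]
ee_rot: [0.0, 0.98, -0.201, -0.001]
force: [0.3, -1.3, -1.3]
grip_width: 0.504
grip_force: 0.0
```

```bash
python3 - <<'E'
from h import *
p=cam('wrist'); S=sense(); print(S['eef_pos'],S['grip_width'])
for k in ['pin1']: print(k,[(np.round(b['position'],1),round(b['confidence'],2)) for b in boxes_of(p,k)])
for X in [(454.5,-4.5,130),(454.5,-4.5,88)]: print(proj(p,X)+[-3.9,2.1])
E
```

```text
[454.72500666  -4.56298766 194.6553475 ] 0.49980567773185824
pin1 [(array([251.7, 189.3]), 0.92)]
[251.55468984 200.77105524]
[251.19206309 187.00442132]
```

drive_tool:
  commands: "0 0 -0.3 0 0 0 50;0 0 -0.35 0 0 0 50;0 0 -0.35 0 0 0 50;0 0 -0.2 0 0 0 50;0 0 -0.1 0 0 0 50;0 0 0 0 0 0 20;0 0 0 0 0 0 0;0 0 0 0 0 0 0;0 0 0 0 0 0 0;0 0 0 0 0 0 0;0 0 0.2 0 0 0 0;0 0 0.35 0 0 0 0;0 0 0.35 0 0 0 0;0 0 0.35 0 0 0 0;0 0 0.2 0 0 0 0"

```text
time_s: 27.15
eef_pos: [455.8, -5.0, 214.1]
ee_rot: [0.0, 0.979, -0.202, 0.003]
force: [0.5, 0.2, -1.6]
grip_width: 0.122
grip_force: 48.9
```

drive_tool:
  commands: "0.015 -0.363 0.03 0 0 -0.01 0;0.015 -0.363 0 0 0 -0.01 0;0.015 -0.363 0 0 0 -0.01 0;0.015 -0.363 0 0 0 -0.01 0;0.015 -0.363 0 0 0 -0.01 0;0.015 -0.363 0 0 0 -0.01 0;0.015 -0.363 0 0 0 -0.01 0;0.015 -0.363 0 0 0 -0.01 0;0.015 -0.363 0 0 0 -0.01 0;0.015 -0.363 0 0 0 -0.01 0;0.02 -0.363 0 0 0 0 0;0 0 0 0 0 0 0;0 0 0 0 0 0 0"

```text
time_s: 28.23
eef_pos: [471.4, -405.3, 212.3]
ee_rot: [-0.0, 0.97, -0.242, -0.0]
force: [0.2, -0.2, -1.1]
grip_width: 0.121
grip_force: 49.1
```

```bash
python3 - <<'E'
from h import *
p=cam('wrist'); S=sense(); e=S['eef_pos']; print(e,S['force'],S['grip_width'])
for dz in (-55,82-e[2]): print(proj(p,e+[0,0,dz])+[-3.9,2.1])
c=cv2.HoughCircles(cv2.cvtColor(p['pixels'],cv2.COLOR_BGR2GRAY),cv2.HOUGH_GRADIENT,1,40,param1=120,param2=22,minRadius=16,maxRadius=36); print(c)
asc(p['pixels'],200,310,120,240,2)
E
```

```text
[ 471.777673   -404.05892639  212.7702033 ] [-0.21988885 -0.01307281 -0.24493203] 0.1203431536222429
[248.65515653 205.84963387]
[248.78913586 181.69281208]
[[[255.5 175.5  25.4]
  [126.5 143.5  31. ]]]
120 ........BB+++++BBBBBBBBBBB+++++BBBBBBBBBBB+++++BBy   yy
122 .......+BB+++++BBBBBBBBBBB+++++BBBBBBBBBBB+++++BBy   wy
124 ........BB+++++BBBBBBBBBBB+++++BBBBBBBBBBB+++++BBy  ywy
126 ......++BBBBBBBBBBBBBBBBBB+++++BBBBBBBBBBBB++BBBB.   wy
128 ++++++++BBBBBBBBBBBBBBBBBB+++++BBBBBBBBBBBBBBBBBBy   yy
130 y y yyy+BBBBBBBBBBBBBBBBBB+++++BBBBBBBBBBBBBBBBBBy   yy
132        +BBBBBBBBBBBBBBBBBB+++++BBBBBBBBBBBBBBBBBBy   yy
134       y.BBBBBBBBBBBBBBBBBB+++++BBBBBBBBBBBBBBBBBB    yw
136        .BBBBBBBBBBBBBBBBBB+++++BBBBBBBBBBBBBBBBBB  y ww
138       y.BBBBBBBBBBBBBBBBBB+++++BBBBBBBBBBBBBBBBBBy   ww
140        .BBBBBBBBBBBBBBBBBB+++++BBBBBBBBBBBBBBBBBBy y yw
142       y.BBBBBBBBBBBBBBBBBB+++++BBBBBBBBBBBBBBBBBB    yw
144        .BBBBBBBBBBBBBBBBBB+++++BBBBBBBBBBBBBBBBBB    yw
146       y.BBBBBBBBBBBBBBBBBB++++++BBBBBBBBBBBBBBBBB    yw
148        +BBBBBBBBBBBBBBBBBB++B++BBBBBBBBBBBBBBBBBBy yy
[... 2002 characters left out ...]
..y yy +++++++++....yyyyyyyyyyyyyyy   yy
218 +++   y    y+..+      +++++++++yyyy                  yy
220 .yyyyyyyyyyy+++yyyyyyy+++++++++y                     wy
222 yyyyyyyyy y++++yyyyy y+++++++++.yy.... w.wwwwwyyyyyyyyy
224    y   yyyy+++......ww+++++++++wyyyyyyyyyyyyyyyyyyyyyyy
226 wwwwwwwOwwwwwyywyywyyy+++++++++wyyyyyyyyyyyyyyyyyyyyyyy
228 yyyyyyyOwwwwywwyyyyyyw+++++++++wyyyyyyyyyyyyyyyyyyyyyyy
230 yyyyyyywwwwwyw++++++##++++++++++w#+++++wyyyyyyyyyyyyyyy
232 yyyyyywwwwwywy++++++#+++++++++++w#++++++yyyyyyyyyyyyyyy
234 yyyywwwwwwwyyy++++++#+++++++++++w#++++++yyyyyyyyyyyyyyy
236 yyyywwwwwwwyyy++++++##++++++++++w#++++++wyyyyyyyyyyyyyy
238 yywwwwwwwwwwyw++++++##++++++++++w##+++++wyyyyyyyyyyyyyy
```

Mouth C is at (256,181) and the pin foot at (251,211): about 5 mm right and 6 mm forward to go. Correcting, lowering, rechecking.

drive_tool:
  commands: "0.028 -0.069 -0.1 0 0 0 0;0 0 -0.3 0 0 0 0;0 0 -0.2 0 0 0 0;0 0 -0.02 0 0 0 0;0 0 0 0 0 0 0;0 0 0 0 0 0 0"

```text
time_s: 28.78
eef_pos: [475.5, -411.0, 152.3]
ee_rot: [0.001, 0.971, -0.24, 0.001]
force: [-0.2, -0.3, 0.5]
grip_width: 0.123
grip_force: 49.1
```

```bash
python3 - <<'E'
from h import *
p=cam('wrist'); S=sense(); e=S['eef_pos']; print(e,S['force'],S['grip_width'])
for dz in (-55,82-e[2]): print(proj(p,e+[0,0,dz])+[-3.9,2.1])
asc(p['pixels'],216,290,184,230,2)
E
```

```text
[ 475.52742845 -411.18086135  152.71357968] [-0.01058504  0.07315353 -1.62034692] 0.1142786060351058
[250.6261486  205.48296265]
[250.51838448 199.366734  ]
184 BBBBBBB++....            ......BBBBBB
186 BBBBBB+++..                ....BBBBBB
188 BBBBBB++..                  ....BBBBB
190 BBBBB+++.      .++++++.      ....BBBB
192 BBBBB++.      ++++..++++   .  ...BBBB
194 BBBBB++.    +++ ++..++ .++     ..BBBB
196 BBBB++.    B+.   +..+   .+.    ..BBBB
198 BBBB++.   .B+    ....    .B.    ..BBB
200 BBBB++.  .BB..+ BBBBBB    .B    ..BBB
202 BBBB+.  ++BB+..B+++++BB   BB.   ..BBB
204 BBBB++...+BBB+++++++++B+.BBB. . ..BBB
206 BBBB++...BBBB++++++++++++BBB. . ..BBB
208 BBBB++...+BB++++++++++++++BB.   ..BBB
210 BBBB++...+BB++++++++++++++BB.   .+BBB
212 BBBBB+...+BB++.++++++++  +BB.   .BBBB
214 BBBBB+....+B  .++++++++   B+    .BBBB
216 BBBBBB+...++  +++++++++   +.   .BBBBB
218 BBBBBB+....++.+++++++++  ++    +BBBBB
220 BBBBBBB+....+++++++++++.+.    .BBBBBB
222 BBBBBBB+.....+++++++++++.     BBBBBBB
224 BBBBBBBBB.....+++++++++      BBBBBBBB
226 BBBBBBBBBB....+++++++++.    BBBBBBBBB
228 ###BBBBBBB#+..+++++++++.  .#BBBBBBB##
```

drive_tool:
  commands: "-0.012 0.005 -0.05 0 0 0 0;0 0 -0.05 0 0 0 0;0 0 -0.05 0 0 0 0;0 0 -0.05 0 0 0 0;0 0 -0.05 0 0 0 0;0 0 0 0 0 0 0"

```text
time_s: 29.33
eef_pos: [473.1, -410.1, 124.5]
ee_rot: [-0.001, 0.971, -0.241, -0.001]
force: [-1.5, -0.5, -1.7]
grip_width: 0.119
grip_force: 49.0
```

drive_tool:
  commands: "0 0 -0.05 0 0 0 0;0 0 -0.05 0 0 0 0;0 0 -0.05 0 0 0 0;0 0 -0.05 0 0 0 0;0 0 -0.05 0 0 0 0;0 0 -0.05 0 0 0 0;0 0 0 0 0 0 0"

```text
time_s: 29.92
eef_pos: [473.2, -410.1, 94.5]
ee_rot: [-0.001, 0.971, -0.241, -0.001]
force: [-4.5, 0.3, -2.4]
grip_width: 0.126
grip_force: 49.1
```

drive_tool:
  commands: "0 0 -0.04 0 0 0 0;0 0 -0.03 0 0 0 0;0 0 -0.02 0 0 0 0;0 0 -0.02 0 0 0 0;0 0 0 0 0 0 0"

```text
time_s: 30.33
eef_pos: [473.8, -410.7, 87.2]
ee_rot: [0.001, 0.971, -0.24, 0.001]
force: [-9.8, 6.1, 17.1]
grip_width: 0.122
grip_force: 51.1
```

Pin C is on the stop. Lever C next.

drive_tool:
  commands: "0 0 0.03 0 0 0 20;0 0 0 0 0 0 50;0 0 0 0 0 0 50;0 0 0 0 0 0 50;0 0 0.1 0 0 0 50;0 0 0.3 0 0 0 50;0 0 0.4 0 0 0 50;-0.19 0.1 0 0 0 0 0;-0.2 0.11 0 0 0 0 0;-0.198 0.104 0 0 0 0 0;0 0 0 0 0 0 0;0 0 0 0 0 0 0;0 0 0 0 0 0 0"
  force: 30

```text
time_s: 31.42
eef_pos: [415.4, -379.6, 168.5]
ee_rot: [0.0, 0.971, -0.241, 0.001]
force: [0.9, 0.1, 0.3]
grip_width: 0.0
grip_force: 0.0
```

```bash
python3 - <<'E'
from h import *
p=cam('wrist'); S=sense(); e=S['eef_pos']; print(e,S['force'],S['grip_width'],orange(p))
u=-70; print(proj(p,[473.2+u*.883,-410.3-u*.47,137.5])+[-3.9,2.1])
E
```

```text
[ 415.50088413 -379.5175957   168.19319359] [ 0.27921166 -0.53576498  0.16989253] -0.0005910609695453626 [([84.5, 205.4], 334, [73, 197, 26, 20]), ([253.6, 224.6], 203, [240, 219, 27, 11])]
[250.53904913 223.22960142]
```

drive_tool:
  commands: "0 0 -0.2 0 0 0 0;0 0 -0.15 0 0 0 0;0 0 -0.06 0 0 0 0;0 0 -0.06 0 0 0 0;0 0 -0.06 0 0 0 0;0 0 -0.06 0 0 0 0;-0.018 0.009 -0.05 0 0 0 0;-0.018 0.009 -0.05 0 0 0 0;-0.018 0.009 -0.05 0 0 0 0;-0.018 0.009 -0.05 0 0 0 0"

```text
time_s: 32.3
eef_pos: [407.6, -375.6, 89.2]
ee_rot: [0.0, 0.971, -0.241, 0.0]
force: [1.1, -0.7, 6.6]
grip_width: 0.0
grip_force: 2.8
```

drive_tool:
  commands: "-0.018 0.009 -0.05 0 0 0 0;-0.018 0.009 -0.05 0 0 0 0;-0.018 0.009 -0.05 0 0 0 0;0 0 -0.05 0 0 0 0;0 0 -0.03 0 0 0 0;0 0 -0.03 0 0 0 0;0 0 -0.01 0 0 0 0;0 0 0 0 0 0 0"

```text
time_s: 32.97
eef_pos: [401.5, -372.5, 64.0]
ee_rot: [0.0, 0.971, -0.24, -0.001]
force: [-8.9, 7.7, 25.9]
grip_width: 0.002
grip_force: 12.0
```

All three collets are closed. I'll take a high look back at the pins before fetching the lasts.

drive_tool:
  commands: "0 0 0.4 0 0 0 100;0 0 0.4 0 0 0 100;0 0 0.4 0 0 0 100;0 0 0.3 0 0 0 100;0.17 0.23 0.3 0 0 0.08 100;0.17 0.23 0.3 0 0 0.1 100;0.17 0.23 0.3 0 0 0.1 100;0.17 0.23 0.3 0 0 0.1 100;0.1 0.1 0.3 0 0 0.1 100;0 0 0 0 0 0 100;0 0 0 0 0 0 100"

```text
time_s: 33.88
eef_pos: [480.5, -270.3, 362.3]
ee_rot: [0.001, 0.999, -0.054, 0.0]
force: [0.7, 0.0, -1.0]
grip_width: 1.001
grip_force: 0.0
```

```bash
python3 - <<'E'
from h import *
p=cam('wrist'); S=sense(); e=S['eef_pos']; print(e,S['ee_rot'],S['grip_width'],orange(p)); cv2.imwrite('pics/w20.png',p['pixels'])
print([(np.round(b['position'],1),round(b['confidence'],2)) for b in boxes_of(p,'pin1')])
for n,(x,y,yaw) in dict(A=(618.6,-166.3,-.37),B=(566.7,-300.4,-.41),C=(473,-410.3,-.489)).items():
    print(n,'tip',proj(p,(x,y,152)),'mouth',proj(p,(x,y,82)),'knob',proj(p,(x-102*np.cos(yaw),y-102*np.sin(yaw),84.5)),'toe',proj(p,(x+80*np.cos(yaw),y+80*np.sin(yaw),153)))
for c in ['top','side']:
    t=cam(c); cv2.imwrite(f'pics/{c}1.png',t['pixels'])
    print(c,[(np.round(b['position']),np.round(toz(t,b['position'],45)[:2]),round(b['confidence'],2)) for b in boxes_of(t,'last1')])
E
```

```text
[ 479.91996104 -270.66167933  360.81967369] [-4.40150154e-04  9.98499724e-01 -5.47482430e-02 -8.58215766e-04] 0.9964034024349062 [([143.7, 137.8], 147, [137, 131, 14, 14]), ([242.4, 166.0], 128, [236, 160, 13, 13]), ([320.9, 218.8], 106, [316, 213, 11, 12])]
[(array([150.6,  53.8]), 0.59), (array([356.1, 155.4]), 0.56), (array([266.5,  89.7]), 0.49), (array([249. , 136.9]), 0.16)]
A tip [144.20155046  49.62539665] mouth [161.93462929  58.51838363] knob [147.57540014 135.60376044] toe [157.40179969 -32.84459033]
B tip [271.77737726  85.7769083 ] mouth [268.77621137  88.70344435] knob [246.24241112 161.66147839] toe [295.70565471   9.04174798]
C tip [371.5272267  158.18376882] mouth [353.56155813 149.99876601] knob [322.7539474  214.75992897] toe [405.05027148  92.44083894]
top [(array([121., 204.]), array([456., 555.]), 0.81), (array([164., 256.]), array([281., 397.]), 0.81), (array([242., 174.]), array([572., 145.]), 0.79), (array([201., 182.]), array([538., 284.]), 0.73), (array([169., 191.]), array([505., 394.]), 0.57)]
side [(array([240., 254.]), array([532., 272.]), 0.89), (array([240., 219.]), array([562., 143.]), 0.8), (array([331., 312.]), array([295., 403.]), 0.8), (array([250., 292.]), array([485., 385.]), 0.65), (array([245., 355.]), array([462., 540.]), 0.64)]
```

The knobs are at the closed positions. Now to the green last.

drive_tool:
  commands: "0.06 0.37 -0.12 0 0 0.057 100;0.06 0.37 -0.12 0 0 0.057 100;0.06 0.37 -0.12 0 0 0.057 100;0.06 0.37 -0.12 0 0 0.057 100;0.06 0.37 -0.12 0 0 0.057 100;0.06 0.37 -0.12 0 0 0.057 100;0.06 0.37 -0.12 0 0 0.057 100;0.06 0.37 -0.12 0 0 0.057 100;0.06 0.37 -0.12 0 0 0.057 100;0.06 0.37 -0.12 0 0 0.057 100;0.05 0.37 -0.1 0 0 0.05 100;0 0 0 0 0 0 100;0 0 0 0 0 0 100"

```text
time_s: 35.27
eef_pos: [544.8, 137.4, 230.7]
ee_rot: [-0.0, 0.982, 0.189, -0.001]
force: [0.0, -0.7, -0.5]
grip_width: 0.998
grip_force: 0.0
```

```bash
cat >> h.py <<'E'
HS=dict(green=((45,90,40),(80,255,255)),yellow=((22,130,80),(34,255,255)),white=((0,0,150),(179,45,255)))
def seg(p,col,near=None):
    hsv=cv2.cvtColor(np.ascontiguousarray(p['pixels']),cv2.COLOR_BGR2HSV); m=cv2.inRange(hsv,*HS[col])
    m=cv2.morphologyEx(m,cv2.MORPH_OPEN,np.ones((3,3))); n,l,st,c=cv2.connectedComponentsWithStats(m)
    i=1+np.argmax(st[1:,4]); cs,_=cv2.findContours((l==i).astype(np.uint8),cv2.RETR_EXTERNAL,cv2.CHAIN_APPROX_NONE)
    return max(cs,key=cv2.contourArea)[:,0,:].astype(float), st[i]
def lastpose(p,col,S):
    "contour cast onto z=67 (bias corrected), in tool-xy frame"
    c,st=seg(p,col); X=np.array([toz(p,q+[3.9,-2.1],67)[:2] for q in c])
    Rt=q2R(S['ee_rot'])[:2,:2]; Y=(X-np.array(S['eef_pos'])[:2])@Rt  # tool coords
    hull=cv2.convexHull(X.astype(np.float32))[:,0]; d=hull[:,None]-hull[None]; i,j=np.unravel_index(np.argmax((d**2).sum(2)),(len(hull),)*2)
    a,b=hull[i],hull[j]
    if b[0]<a[0]: a,b=b,a   # b = toe (larger x)
    u=(b-a)/np.linalg.norm(b-a)
    # axis from side midpoints in heel part
    n=np.array([-u[1],u[0]]); s=(X-a)@u; v=(X-a)@n; ms=[]
    for t in range(14,85,5):
        k=(abs(s-t)<2.5); ms.append((t,v[k].max(),v[k].min()))
    ms=np.array(ms); mid=(ms[:,1]+ms[:,2])/2; k,c0=np.polyfit(ms[:,0],mid,1)
    return dict(stat=st.tolist(),heel=a,toe=b,len=np.linalg.norm(b-a),yaw=np.arctan2(u[1],u[0])+k,width=(ms[:,1]-ms[:,2]).round(1),mid=mid.round(1),c0=c0,k=k,u=u,n=n)
E
python3 - <<'E'
from h import *
S=sense(); p=cam('wrist'); cv2.imwrite('pics/w21.png',p['pixels']); print(S['eef_pos'],np.arctan2(*q2R(S['ee_rot'])[[1,0],0]))
for k,v in lastpose(p,'green',S).items(): print(k,v)
E
```

```text
[544.75380663 137.39144534 230.74803143] 0.3802045289705111
stat [228, 65, 51, 136, 4394]
heel [531.91394   99.867645]
toe [641.7511  180.24954]
len 136.10823
yaw 0.45232989563394377
width [39.2 39.  39.6 40.  40.5 40.4 39.9 40.5 40.5 41.1 41.9 42.  44.2 45.
 47. ]
mid [14.8 14.5 13.9 12.9 12.  10.9 10.3  9.4  8.3  7.5  6.7  5.6  4.4  3.7
  2.7]
c0 17.96527479641945
k -0.1794393442685526
u [0.80698395 0.5905734 ]
n [-0.5905734   0.80698395]
```

```bash
cat >> h.py <<'E'
def last2(p,col,S,zc=67):
    c,st=seg(p,col); X=np.array([toz(p,q+[3.9,-2.1],zc)[:2] for q in c]); yaw=lastpose(p,col,S)['yaw']
    for _ in range(4):
        u=np.array([np.cos(yaw),np.sin(yaw)]); n=np.array([-u[1],u[0]]); s=X@u; v=X@n; h=s.min(); m=[]
        for t in range(16,78,4):
            k=abs(s-h-t)<2.5; m.append((h+t,(v[k].max()+v[k].min())/2,v[k].max()-v[k].min()))
        m=np.array(m); k,c0=np.polyfit(m[:,0],m[:,1],1); yaw+=np.arctan(k)
    o=u*(h+50)+n*np.median(m[:,1]); print(col,'box',st[:4],'heel',h,'len',s.max()-h,'yaw',yaw,'origin',o,'w',m[:,2].round(1)); return o,yaw
E
python3 - <<'E'
from h import *
S=sense(); p=cam('wrist'); last2(p,'green',S); asc(p['pixels'],200,310,50,210,4)
E
```

```text
green box [227  65  51 134] heel 520.535496907408 len 134.9491153322184 yaw 0.46103896683445356 origin [568.64180887 137.71187959] w [38.3 38.4 39.1 39.3 39.1 39.7 38.9 38.8 39.6 39.5 40.4 41.  41.2 41.9
 42.8 43.5]
50 wwwwwOOwOwwOwwwwwwwwwwwwwwww
54 OOOOwwwwwwOOwwwwwOwwwwwwwwww
58 wOwOOwwwwwwwwOwwwwwwwwwwwwww
62 wwOwwwwwwwwwwwwwOOOwwwwwwwww
66 wwwwwwwwwww+BBBwOwOwOwwwwwww
70 wwwwwwwww+BBBBBBBOwwOOOOOwww
74 wOOwwwww+BBBBBBBBBOwwwwOwOww
78 wwOwwwwwBB+BBBBBBB+wwwwwwwwO
82 wOwwwww+BBBBBBBBBBBOwwwwwwww
86 wwOwwwwBBBBBBBBBBBB+Owwwwwww
90 OwwwwwwBBBBBBBBBBBB+wwOwwwww
94 wOOwwww+BBBBBBBBBBB+wwwwwOwO
98 wwwwwww++BBBBBBBBBBBwwwwwwOO
102 wwwwwww+BBBBBBBBBBBBwwwOwwww
106 wwwwwww#BBBBBBBBBBBBOOwwwwww
110 wwwwwww#BBBBBBBBBBBBwwwOwwww
114 wwwwwww+#BBBBBBBBBB+wOOwwOww
118 wwwwwwww+BBBBBBBBBB+wwwwOwOw
122 wwwwOwww++BBBBBBBBB+wwwwOOww
126 wwwwwwww#+BBBBBBBBBwwwwwwwwO
130 wwwOOwww+BBBBBBBBBBwwwwwOwOw
134 wwwwwwwwwBBBBBBBBBBwwOwwwwOw
138 wwwwwOwww+BBBBBBBBBwwwwOwwww
142 wwwwwwwww#BBBBBBBBBwwwwwOwww
146 wwwwwwwww#+BBBBBBBBwwwwwOOwO
150 wOwwwwwww#+BBBBBBBBwwwwwwwOO
154 wwwwwwwww++BBBBBBBBwwwwwwwww
158 wwwwOwwwww+BBB++. B+wwwwwwww
162 wwwwwwwwww+.......B+wwwwwwww
166 wwwwwwwwww+ ......++wwwwwwww
170 wOOwwwwwww# ......++wwwwwwww
174 OOOOOwwwww#........+wwwwwwww
178 wwwOOOOwww#........Bwwwwwwww
182 wOwwwwOwww#........BOOwwwwww
186 wwwwwwwwww#+.......BwwwOwwww
190 wwwwwwwOwww#...... BwwwwwOww
194 wwwwwwwwwww#...... Bwwwwwwww
198 wwwwwwOwwwO#.....  +wwwwwwww
202 OwwwwwwwwOw#BBBBBBBwOOOwwOOw
206 wwOwwwwwwwwOBBBBBB+wwwwwwOww
```

```bash
sed -i 's/m=cv2.morphologyEx(m,cv2.MORPH_OPEN,np.ones((3,3)));/m=cv2.morphologyEx(cv2.morphologyEx(m,cv2.MORPH_OPEN,np.ones((3,3))),cv2.MORPH_CLOSE,np.ones((1,1)) if col=="white" else np.ones((61,61)));/' h.py
python3 - <<'E'
from h import *
S=sense(); p=cam('wrist'); o,y=last2(p,'green',S); print(proj(p,[*o,67])); asc(p['pixels'],232,290,196,250,2)
E
```

```text
green box [226  65  51 145] heel 510.4076643578261 len 146.12771106882815 yaw 0.4535355684868767 origin [558.87047582 132.46021693] w [37.8 37.7 38.5 38.5 39.2 38.4 39.1 39.1 39.7 40.  39.8 40.5 40.6 41.3
 41.4 42.2]
[260.12885469 161.43431998]
196 wwwww#+ .............B+wwOwww
198 wwwww#+ ........   ..BwwOwwwO
200 wwwwO+#       ..+++BBBwwwwwww
202 wOwwwwBBBBBBBBBBBBBBB#wOOwwww
204 wwwwOO+BBBBBBBBBBBBBBOwwwwwww
206 wwwwwwO+BBBBBBBBBBBBwwwwwwwww
208 wwwwwwwO+BBBBBBBB++OOwwwwwwOw
210 wwwwwwwwOOOOOOOOOwwwwwwwwwwww
212 OwwwwwwwwwwwwwwOwwwwwwwwwwOww
214 OwwwwwwwwwwwwwwwwwOwwwwwwwwww
216 wOOwwwwwwwwwwwwwwwwwwOwwwwwww
218 OOwwOwwwOwwwwwwwwwwwwwwOOwwww
220 wwwwwwwOwOOwwwwwwwwwwwwwwwwww
222 wwwOOwOwwwwwOOwwwwwwwwwOwwwww
224 wOwwOOwwOwwwwOOOOwwwwwwwwwwww
226 OOOOOwOOOwOwwwwOOOwwwwwwwwwww
228 wwwwwwwwwwwwwwwwwwwwwOwwwwwww
230 wwwwwwwwwwwwwwwwwwwwwwwwwwwww
232 wwwwwwwwwwwwwwwwwwwwwwwwwwwww
234 wwwwwwwwwwwwwwwwwwwwwwwwwwwww
236 wwwwwwwwwwwwwwwwwwwwwwwwwwwww
238 wwwwwwwwwwwwwwwwwwwwwwwwwwwww
240 wwwwwwwwwwwwwwwwwwwwwwwwwwwww
242 wwwwwwwwwwwwwwwwwwwwwwwwwwwww
244 wwwwwwwwwwwwwwwwwwwwwwwwwwwww
246 wwwwwwOwwwwwwwwwwwwwwwwwwwwww
248 wwwwwwwwwwwwwwwwwwwwwwwwwwwww
```

```bash
sed -i 's/q+\[3.9,-2.1\]/q+[1.5,-6.5]/' h.py
python3 - <<'E'
from h import *
S=sense(); p=cam('wrist'); o,y=last2(p,'green',S); print(S['eef_pos'])
E
```

```text
green box [225  65  52 145] heel 516.3328281687358 len 145.08272148486924 yaw 0.44693183984808554 origin [562.53912023 136.6211192 ] w [37.7 38.3 37.4 38.3 38.3 39.1 39.1 39.7 39.9 39.8 40.5 40.6 41.2 41.3
 42.1 42.8]
[545.39191101 135.11647029 232.14553166]
```

drive_tool:
  commands: "0.09 0.005 -0.3 0 0 0.045 100;0.085 0 -0.3 0 0 0.045 100;0 0 -0.2 0 0 0 100;0 0 0 0 0 0 100;0 0 0 0 0 0 100"

```text
time_s: 35.88
eef_pos: [562.8, 135.8, 152.2]
ee_rot: [-0.0, 0.975, 0.222, -0.0]
force: [-0.5, 0.3, -0.2]
grip_width: 1.0
grip_force: 0.0
```

```bash
python3 - <<'E'
from h import *
S=sense(); p=cam('wrist'); print(S['eef_pos'],np.arctan2(*q2R(S['ee_rot'])[[1,0],0]));last2(p,'green',S)
E
```

```text
[562.75900609 135.83587868 152.20483287] 0.44693106007792865
green box [215  76  65 180] heel 514.102569331714 len 143.4522517412397 yaw 0.4652086773621119 origin [562.22698481 137.36804439] w [37.  37.7 37.6 37.4 38.1 38.8 38.6 39.2 39.1 39.  38.8 38.7 39.2 39.1
 40.5 41. ]
```

drive_tool:
  commands: "0 0.005 -0.3 0 0 0.01 100;0 0.005 -0.4 0 0 0 100;0 0 -0.35 0 0 0 100;0 0 -0.2 0 0 0 100;0 0 -0.1 0 0 0 100;0 0 0 0 0 0 100"

```text
time_s: 36.43
eef_pos: [562.8, 137.5, 16.8]
ee_rot: [-0.0, 0.974, 0.226, -0.0]
force: [0.2, 0.0, -0.5]
grip_width: 0.997
grip_force: 0.0
```

drive_tool:
  commands: "0 0 -0.1 0 0 0 100;0 0 -0.07 0 0 0 100;0 0 0 0 0 0 70;0 0 0 0 0 0 45;0 0 0 0 0 0 20;0 0 0 0 0 0 0;0 0 0 0 0 0 0;0 0 0 0 0 0 0;0 0 0 0 0 0 0;0 0 0 0 0 0 0"
  force: 80

```text
time_s: 37.27
eef_pos: [563.4, 137.9, 0.9]
ee_rot: [0.0, 0.974, 0.226, 0.001]
force: [-0.3, 1.3, 5.9]
grip_width: 0.48
grip_force: 81.5
```

The green last is gripped, 41 mm wide. Lifting it and carrying it to jack C, with the turn to that jack's yaw.

drive_tool:
  commands: "0 0 0.2 0 0 0 0;0 0 0.4 0 0 0 0;0 0 0.4 0 0 0 0;0 0 0.4 0 0 0 0;0 0 0.4 0 0 0 0;0 0 0.2 0 0 0 0;-0.06 -0.366 0 0 0 -0.08 0;-0.06 -0.366 0 0 0 -0.08 0;-0.06 -0.366 0 0 0 -0.08 0;-0.06 -0.366 0 0 0 -0.08 0;-0.06 -0.366 0 0 0 -0.08 0;-0.06 -0.366 0 0 0 -0.08 0;-0.06 -0.366 0 0 0 -0.08 0;-0.06 -0.366 0 0 0 -0.08 0"

```text
time_s: 38.43
eef_pos: [513.8, -156.6, 199.5]
ee_rot: [-0.0, 1.0, -0.025, -0.0]
force: [0.7, 0.1, -2.8]
grip_width: 0.48
grip_force: 81.6
```

drive_tool:
  commands: "-0.06 -0.366 0 0 0 -0.08 0;-0.06 -0.366 0 0 0 -0.08 0;-0.06 -0.366 0 0 0 -0.08 0;-0.06 -0.366 0 0 0 -0.08 0;-0.06 -0.366 0 0 0 -0.08 0;-0.06 -0.366 0 0 0 -0.08 0;-0.05 -0.35 0 0 0 -0.08 0;0 0 0 0 0 0 0;0 0 0 0 0 0 0"

```text
time_s: 39.18
eef_pos: [472.7, -410.9, 198.6]
ee_rot: [-0.001, 0.97, -0.242, -0.001]
force: [0.0, 1.0, -3.6]
grip_width: 0.476
grip_force: 82.2
```

```bash
python3 - <<'E'
from h import *
p=cam('wrist'); S=sense(); e=S['eef_pos']; R_=q2R(S['ee_rot']); print(e,np.arctan2(R_[1,0],R_[0,0]),R_[2],S['force'],S['wrist_torque'],S['grip_width'])
cv2.imwrite('pics/w22.png',p['pixels']); print(orange(p)); print(proj(p,(473-102*.883,-410.3+102*.47,84.5)))
c,st=seg(p,'green'); print(st)
E
```

```text
[ 473.31720783 -409.5340272   198.976851  ] -0.48639118926276365 [-0.00173892 -0.00103353 -0.99999795] [-0.51264231  0.76432827 -4.32369786] [-0.04636664 -0.00492193 -0.00820558] 0.48063093101390325
[([105.5, 264.3], 93, [101, 259, 11, 12])]
[253.34753797 283.95387504]
[  173    34   165   300 38067]
```

drive_tool:
  commands: "0 0 -0.2 0 0 0 0;0 0 -0.15 0 0 0 0;0 0 -0.06 0 0 0 0;0 0 -0.04 0 0 0 0;0 0 -0.03 0 0 0 0;0 0 -0.02 0 0 0 0;0 0 0 0 0 0 0"

```text
time_s: 39.82
eef_pos: [473.9, -409.5, 150.2]
ee_rot: [0.0, 0.971, -0.24, 0.0]
force: [0.9, 0.4, -2.3]
grip_width: 0.485
grip_force: 82.2
```

drive_tool:
  commands: "0 0 -0.03 0 0 0 0;0 0 -0.03 0 0 0 0;0 0 0 0 0 0 0"

```text
time_s: 40.07
eef_pos: [474.5, -410.2, 144.5]
ee_rot: [0.001, 0.971, -0.241, 0.001]
force: [4.0, -2.0, -1.5]
grip_width: 0.484
grip_force: 82.7
```

The pin tip is in the hole with a small forward side force; shifting 1 mm with it and continuing down.

drive_tool:
  commands: "0.012 -0.006 -0.02 0 0 0 0;0 0 -0.03 0 0 0 0;0 0 -0.03 0 0 0 0;0 0 0 0 0 0 0"

```text
time_s: 40.4
eef_pos: [475.0, -410.1, 134.9]
ee_rot: [-0.0, 0.971, -0.241, -0.0]
force: [3.7, -2.6, -6.4]
grip_width: 0.482
grip_force: 82.4
```

drive_tool:
  commands: "0 0 -0.03 0 0 0 0;0 0 -0.03 0 0 0 0;0 0 -0.02 0 0 0 0;0 0 0 0 0 0 0"

```text
time_s: 40.73
eef_pos: [475.1, -410.3, 127.2]
ee_rot: [-0.0, 0.971, -0.241, 0.0]
force: [5.8, -3.0, -5.4]
grip_width: 0.482
grip_force: 82.2
```

drive_tool:
  commands: "0.01 -0.005 -0.01 0 0 0 0;0 0 -0.02 0 0 0 0;0 0 -0.02 0 0 0 0;0 0 0 0 0 0 0"

```text
time_s: 41.07
eef_pos: [476.0, -410.5, 122.4]
ee_rot: [-0.0, 0.971, -0.241, -0.0]
force: [3.9, -1.0, -2.4]
grip_width: 0.483
grip_force: 82.5
```

drive_tool:
  commands: "0 0 -0.02 0 0 0 0;0 0 -0.02 0 0 0 0;0 0 -0.02 0 0 0 0;0 0 0 0 0 0 0"

```text
time_s: 41.4
eef_pos: [475.8, -410.6, 116.0]
ee_rot: [-0.0, 0.971, -0.241, -0.0]
force: [4.7, -1.5, -5.5]
grip_width: 0.482
grip_force: 82.3
```

drive_tool:
  commands: "0 0 -0.02 0 0 0 0;0 0 -0.01 0 0 0 0;0 0 0 0 0 0 0"

```text
time_s: 41.65
eef_pos: [475.9, -410.7, 113.4]
ee_rot: [-0.0, 0.971, -0.241, -0.0]
force: [4.2, -2.5, -3.7]
grip_width: 0.483
grip_force: 82.3
```

drive_tool:
  commands: "0 0 -0.02 0 0 0 0;0 0 -0.01 0 0 0 0;0 0 0 0 0 0 0"

```text
time_s: 41.9
eef_pos: [476.3, -411.2, 112.6]
ee_rot: [0.001, 0.971, -0.241, 0.001]
force: [2.0, 0.8, 6.2]
grip_width: 0.484
grip_force: 83.7
```

drive_tool:
  commands: "0 0 -0.02 0 0 0 0;0 0 -0.01 0 0 0 0;0 0 0 0 0 0 0"

```text
time_s: 42.15
eef_pos: [476.8, -412.0, 112.2]
ee_rot: [0.002, 0.971, -0.24, 0.002]
force: [-1.2, 2.0, 21.8]
grip_width: 0.482
grip_force: 85.2
```

```bash
python3 - <<'E'
from h import *
p=cam('wrist'); S=sense(); print(S['eef_pos'],S['force'],S['wrist_torque'])
t=cam('side'); 
cv2.imwrite('pics/side2.png',cv2.resize(t['pixels'][70:200,180:360],None,fx=4.4,fy=4.4,interpolation=cv2.INTER_CUBIC))
cv2.imwrite('pics/w23.png',p['pixels'])
g,st=seg(t,'green');print(st)
E
```

```text
[ 476.82989593 -411.95162704  112.17038149] [-0.87918266  1.83468656 21.81939764] [0.43221413 0.19730535 0.05206827]
[277  85  35  28 474]
```

View pics/side2.png

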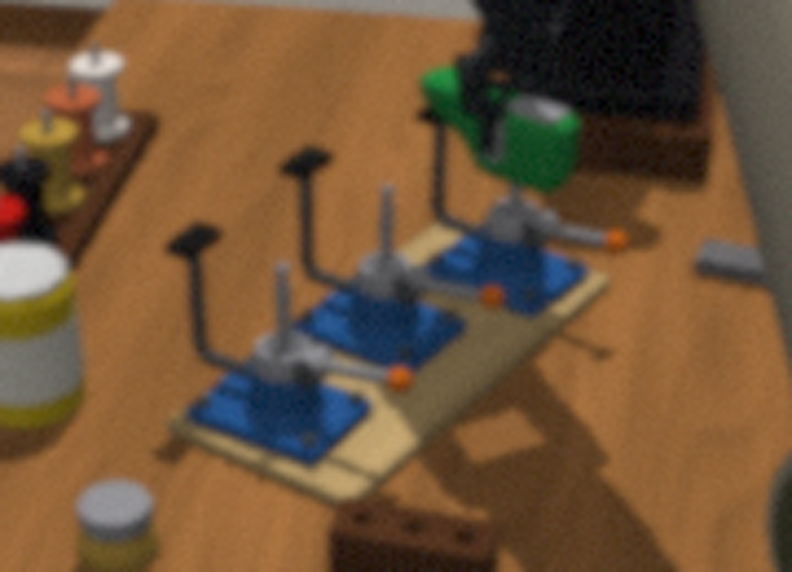

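The view shows all the levers down, the pins upright, and the green last on jack C with its toe on the rest. I'll press a little more, then tug lightly to confirm the click.

drive_tool:
  commands: "0 0 -0.02 0 0 0 0;0 0 0 0 0 0 0"

```text
time_s: 42.42
eef_pos: [477.2, -412.5, 111.9]
ee_rot: [0.003, 0.971, -0.24, 0.003]
force: [-1.5, 3.6, 31.3]
grip_width: 0.483
grip_force: 86.3
```

drive_tool:
  commands: "0 0 0.03 0 0 0 0;0 0 0.03 0 0 0 0;0 0 0.02 0 0 0 0;0 0 0 0 0 0 0"

```text
time_s: 42.75
eef_pos: [476.1, -410.8, 113.9]
ee_rot: [-0.0, 0.971, -0.241, 0.0]
force: [5.5, -1.6, -1.2]
grip_width: 0.481
grip_force: 82.3
```

drive_tool:
  commands: "0 0 0.03 0 0 0 0;0 0 0 0 0 0 0"

```text
time_s: 42.92
eef_pos: [476.1, -410.5, 116.4]
ee_rot: [-0.0, 0.971, -0.241, -0.0]
force: [5.7, -1.8, -4.3]
grip_width: 0.481
grip_force: 82.0
```

drive_tool:
  commands: "0 0 0.02 0 0 0 0;0 0 0 0 0 0 0"

```text
time_s: 43.08
eef_pos: [475.9, -410.3, 117.8]
ee_rot: [-0.001, 0.971, -0.241, -0.001]
force: [4.8, -1.5, -5.2]
grip_width: 0.482
grip_force: 81.9
```

A tug meets no hold, so it hasn't clicked. I'll check the last's actual height in the side view.

```bash
python3 - <<'E'
from h import *
t=cam('side'); f=lambda X:(proj(t,X)-[180,70])*4.4
def J(ax,yaw,X): return [ax[0]+X[0]*np.cos(yaw)-X[1]*np.sin(yaw),ax[1]+X[0]*np.sin(yaw)+X[1]*np.cos(yaw),X[2]]
A=((618.6,-166.3),-.37);B=((566.7,-300.4),-.41);C=((473,-410.3),-.489)
for n,j in zip('ABC',(A,B,C)):
    for h in (12,):
        print(n,'knob',f(J(*j,(-102,0,72.5+h))).round(),'tip',f(J(*j,(0,0,140+h))).round(),'mouth',f(J(*j,(0,0,70+h))).round(),'toe',f(J(*j,(80,0,141+h))).round())
for z in (112,125): print('last',z,[f(J(*C,(x,y,z+dz))).round().tolist() for x,y,dz in [(-48,0,0),(-48,20,0),(0,22,0),(-50,0,67),(0,20,67)]])
E
```

```text
A knob [393. 377.] tip [276. 260.] mouth [278. 340.] toe [188. 231.]
B knob [483. 293.] tip [376. 182.] mouth [375. 259.] toe [294. 155.]
C knob [606. 240.] tip [509. 130.] mouth [504. 206.] toe [432. 103.]
last 112 [[554.0, 191.0], [541.0, 200.0], [491.0, 184.0], [562.0, 117.0], [497.0, 109.0]]
last 125 [[555.0, 177.0], [542.0, 185.0], [492.0, 169.0], [563.0, 102.0], [498.0, 94.0]]
```

drive_tool:
  commands: "0 0 0.04 0 0 0 0;0 0 0.04 0 0 0 0;0 0 0.04 0 0 0 0;0 0 0 0 0 0 0"

```text
time_s: 43.47
eef_pos: [475.7, -410.7, 131.5]
ee_rot: [0.0, 0.971, -0.241, -0.0]
force: [1.5, -0.7, -2.5]
grip_width: 0.482
grip_force: 83.2
```

drive_tool:
  commands: "0 0 -0.02 0 0 0 0;0 0 0 0 0 0 0"

```text
time_s: 43.63
eef_pos: [475.8, -410.7, 128.5]
ee_rot: [-0.0, 0.971, -0.241, -0.0]
force: [2.0, -0.8, -3.9]
grip_width: 0.482
grip_force: 83.4
```

drive_tool:
  commands: "0 0 -0.02 0 0 0 0;0 0 0 0 0 0 0"

```text
time_s: 43.8
eef_pos: [475.9, -410.7, 126.5]
ee_rot: [-0.0, 0.971, -0.241, -0.0]
force: [1.3, -1.4, -3.6]
grip_width: 0.485
grip_force: 83.4
```

drive_tool:
  commands: "0 0 -0.02 0 0 0 0;0 0 0 0 0 0 0"

```text
time_s: 43.97
eef_pos: [476.2, -410.8, 124.8]
ee_rot: [0.0, 0.971, -0.241, 0.0]
force: [2.7, -1.3, -1.7]
grip_width: 0.48
grip_force: 83.5
```

drive_tool:
  commands: "0 0 -0.02 0 0 0 0;0 0 0 0 0 0 0"

```text
time_s: 44.13
eef_pos: [476.2, -410.8, 122.8]
ee_rot: [0.0, 0.971, -0.241, 0.0]
force: [4.0, -1.2, -0.9]
grip_width: 0.483
grip_force: 83.7
```

drive_tool:
  commands: "0 0 -0.02 0 0 0 0;0 0 0 0 0 0 0"

```text
time_s: 44.3
eef_pos: [475.9, -410.5, 120.6]
ee_rot: [-0.0, 0.971, -0.241, -0.0]
force: [4.2, 0.4, -2.4]
grip_width: 0.484
grip_force: 83.6
```

drive_tool:
  commands: "0 0 -0.02 0 0 0 0;0 0 0 0 0 0 0"

```text
time_s: 44.47
eef_pos: [475.8, -410.6, 118.1]
ee_rot: [-0.0, 0.971, -0.241, -0.0]
force: [4.1, -1.5, -6.9]
grip_width: 0.478
grip_force: 83.5
```

drive_tool:
  commands: "0 0 -0.02 0 0 0 0;0 0 0 0 0 0 0"

```text
time_s: 44.63
eef_pos: [475.9, -410.6, 116.2]
ee_rot: [-0.0, 0.971, -0.241, -0.0]
force: [4.5, -1.9, -7.1]
grip_width: 0.482
grip_force: 83.5
```

drive_tool:
  commands: "0 0 -0.02 0 0 0 0;0 0 0 0 0 0 0"

```text
time_s: 44.8
eef_pos: [475.9, -410.7, 114.5]
ee_rot: [-0.0, 0.971, -0.241, -0.0]
force: [4.0, -2.0, -4.7]
grip_width: 0.486
grip_force: 83.5
```

drive_tool:
  commands: "0 0 -0.02 0 0 0 0;0 0 0 0 0 0 0"

```text
time_s: 44.97
eef_pos: [476.0, -410.8, 112.8]
ee_rot: [0.0, 0.971, -0.241, 0.0]
force: [2.7, -1.5, -1.8]
grip_width: 0.485
grip_force: 83.7
```

drive_tool:
  commands: "0 0 -0.015 0 0 0 0;0 0 0 0 0 0 0"

```text
time_s: 45.13
eef_pos: [476.2, -411.1, 112.6]
ee_rot: [0.001, 0.971, -0.241, 0.001]
force: [2.0, 0.6, 5.5]
grip_width: 0.483
grip_force: 84.7
```

```bash
python3 - <<'E'
from h import *
S=sense(); print(S['eef_pos'],S['force'],S['wrist_torque'])
p=cam('wrist'); asc(p['pixels'],150,360,20,250,5)
E
```

```text
[ 476.18101275 -411.12585278  112.59381978] [2.03870244 0.57624715 5.54046873] [-0.03061921 -0.26620447 -0.01434122]
20 wwwwwwOwwOwwOwwwwwwwwwwwwwwwwwOwOOOOOOwwww
25 OwwwwwwwwwwOwOwwwwwwwwwwwwOwwwOwwOOOOwwwww
30 wwOwwwwwwwwOwwwwwwwwwwwwOwwwOOOOOOOwwwwwww
35 wOwwwwwwwwwwwwwwywBBBBBBBwOOOOwOOwwwwwwwww
40 wwwwwwwwwwwwwyOBBBBBBBBBBBBBOOwwwwwwwwwwwO
45 wwwwwwwwwwwy+BBBBBBBBBBBBBBBBB+wwwwwwwOOww
50 wwwwwwwwwyw++BBBBBBBBBBBBBBBBBB+wwwwOOwwww
55 wwOwwwwyyy+BBBBBBBBBBBBBBBBBBBBB+wwOwwwwOw
60 wwwwwyywy+BBBBBBBBBBBBBBBBBBBBBBB+.wwwOwww
65 wyyyyyyy+BBBBBBBBBBBBBBBBBBBBBBBBB+wwwwwww
70 y.yyyyy.BBBBBBBBBBBBBBBBBBBBBBBBBBB+wwwwww
75 yyyyyyy+BBBBBBBBBBBBBBBBBBBBBBBBBBBBwwOOww
80 yyyyyyy+BBBBBBBBBBBBBBBBBBBBBBBBBBBBOOwwww
85 yyyyyy.+BBBBBBBBBBBBBBBBBBBBBBBBBBBBwwwwww
90 yyyyyyB+BBBBBBBBBBBBBBBBBBBBBBBBBBBBBywwww
95 yyyyyy+BBBBBBBBBBBBBBBBBBBBBBBBBBBBBBwOwww
100 yyyyy.BBBBBBBBBBBBBBBBBBBBBBBBBBBBBBBwwwOw
105 yyyyy#BBBBBBBBBBBBBBBBBBBBBBBBBBBBBBB+wwOw
110 yyyyy+BBBBBBBBBBBBBBBBBBBBBBBBBBBBBBBBwwww
115 yyy.y+BBBBBBBBBBBBBBBBBBBBBBBBBBBBBBBBwOww
120 yy++++BBBBBBBBBBBBBBBBBBBBBBBBBBBBBBBBwwww
125 y+++++BB
[... 462 characters left out ...]
+++++++BBBBBBBBBBBBBBBBBBBBBBBBBBBBBBwwwww
180 .++++++BBBBBBBBBBBBBBBBBBBBBBBBBBBBBBwOwww
185 .++++++BBBBBBBBBBBBBBBBBBBBBBBBBBBBB+wOwOw
190 y+++++#BBBBBBBBBBBBBBBBBBBBBBBBBBBBBwwwwww
195 ++++++++BBBBBBBBBBBBBBBBBBBBBBBBBBBBwOwOww
200 ++++++w+BBBBBBBBBBBBBBBBBBBBBBBBBBBBOwwwOw
205 ++++++++BBBBBBBBBBBBBBBBBBBBBBBBBBBBwwOOww
210 +++++++#BBBBBBBBBBBBBBBBBBBBBBBBBBB+wwwwww
215 ++++++++BBBBBBBBBBBBBBBBBBBBBBBBBB+wwwwwww
220 +++++++++BBBBBBBBBBBBBBBBBBBBBBBBBBwwwwwOw
225 +++++++++BBBBBBBBBBBBBBBBBBBBBBBBB+wwwOOww
230 +++++++++BBBBBBBBBBBBBBBBBBBBBBBBB.wOOOwww
235 +++++++++BBBBBBBBBBBBBBBBBBBBBBBBBwwOwwwww
240 +++++++++++BBBBBBBBBBBBBBBBBBBBBBBwwwwwwww
245 ++++++##+++BBBBBBBBBBBBBBBBBBBBBB+##ywwwOw
```

Same hard stop, but no clear detent. I'll release and press the sole from above with shut fingers, which shows the true height and resistance.

drive_tool:
  commands: "0 0 0.01 0 0 0 60;0 0 0 0 0 0 90;0 0 0 0 0 0 90;0 0 0 0 0 0 90;0 0 0.2 0 0 0 90;0 0 0.4 0 0 0 90;0 0 0.4 0 0 0 90;-0.02 0.01 0 0 0 0 0;0 0 0 0 0 0 0;0 0 0 0 0 0 0;0 0 0 0 0 0 0;0 0 0 0 0 0 0;0 0 0 0 0 0 0;0 0 0 0 0 0 0"

```text
time_s: 46.35
eef_pos: [473.9, -409.6, 211.7]
ee_rot: [-0.0, 0.971, -0.241, -0.0]
force: [-0.4, -0.5, -0.3]
grip_width: -0.002
grip_force: 0.0
```

```bash
python3 - <<'E'
from h import *
S=sense(); print(S['eef_pos'],S['force'],S['grip_width'],S['time_s'])
p=cam('wrist'); c,st=seg(p,'green'); print(st)
t=cam('side'); c,st=seg(t,'green'); print(st)
E
```

```text
[ 473.87030172 -409.61943728  211.71027649] [-0.3879362  -0.54385595 -0.25733772] -0.0020392187698808997 46.35
[  213    64    82   179 12105]
[277  85  35  28 543]
```

drive_tool:
  commands: "0 0 -0.2 0 0 0 0;0 0 -0.1 0 0 0 0;0 0 -0.05 0 0 0 0;0 0 0 0 0 0 0"

```text
time_s: 46.78
eef_pos: [473.6, -409.3, 176.0]
ee_rot: [-0.001, 0.971, -0.241, -0.001]
force: [-0.3, -0.0, -0.3]
grip_width: -0.005
grip_force: 0.0
```

drive_tool:
  commands: "0 0 -0.04 0 0 0 0;0 0 0 0 0 0 0"

```text
time_s: 46.95
eef_pos: [474.0, -409.8, 173.4]
ee_rot: [0.0, 0.971, -0.241, 0.0]
force: [1.0, -0.3, 0.2]
grip_width: 0.0
grip_force: 0.0
```

drive_tool:
  commands: "0 0 -0.04 0 0 0 0;0 0 0 0 0 0 0"

```text
time_s: 47.12
eef_pos: [473.9, -409.6, 169.1]
ee_rot: [-0.0, 0.971, -0.241, -0.0]
force: [0.2, 0.2, -0.1]
grip_width: -0.0
grip_force: 0.0
```

drive_tool:
  commands: "0 0 -0.04 0 0 0 0;0 0 0 0 0 0 0"

```text
time_s: 47.28
eef_pos: [473.8, -409.6, 164.8]
ee_rot: [-0.0, 0.971, -0.241, -0.0]
force: [0.0, -0.6, -0.8]
grip_width: 0.001
grip_force: 0.0
```

drive_tool:
  commands: "0 0 -0.03 0 0 0 0;0 0 0 0 0 0 0"

```text
time_s: 47.45
eef_pos: [473.9, -409.6, 161.9]
ee_rot: [-0.0, 0.971, -0.241, -0.0]
force: [-0.4, 0.3, -0.2]
grip_width: 0.003
grip_force: 0.0
```

drive_tool:
  commands: "0 0 -0.03 0 0 0 0;0 0 0 0 0 0 0"

```text
time_s: 47.62
eef_pos: [473.8, -409.6, 158.9]
ee_rot: [-0.0, 0.971, -0.241, -0.0]
force: [-0.2, -0.6, 0.4]
grip_width: -0.0
grip_force: 0.0
```

drive_tool:
  commands: "0 0 -0.02 0 0 0 0;0 0 0 0 0 0 0"

```text
time_s: 47.78
eef_pos: [473.9, -409.6, 157.0]
ee_rot: [-0.0, 0.971, -0.241, -0.0]
force: [0.9, 0.4, -0.2]
grip_width: -0.001
grip_force: 0.0
```

drive_tool:
  commands: "0 0 -0.02 0 0 0 0;0 0 0 0 0 0 0"

```text
time_s: 47.95
eef_pos: [474.4, -410.2, 156.4]
ee_rot: [0.001, 0.971, -0.241, 0.001]
force: [0.4, 0.7, 5.0]
grip_width: 0.001
grip_force: 2.4
```

drive_tool:
  commands: "0 0 -0.02 0 0 0 0;0 0 0 0 0 0 0"

```text
time_s: 48.12
eef_pos: [474.9, -410.7, 156.0]
ee_rot: [0.002, 0.971, -0.241, 0.002]
force: [-1.4, 1.5, 11.5]
grip_width: -0.003
grip_force: 6.5
```

drive_tool:
  commands: "0 0 -0.02 0 0 0 0;0 0 0 0 0 0 0"

```text
time_s: 48.28
eef_pos: [475.3, -411.1, 155.7]
ee_rot: [0.002, 0.971, -0.241, 0.003]
force: [-0.6, 1.1, 21.6]
grip_width: -0.004
grip_force: 10.7
```

The sole is exactly at home height: hard contact at TCP z = 156.6, against 157 predicted. Green is seated on C. For the next one I'll sample the press more finely. On to yellow.

drive_tool:
  commands: "0 0 0.35 0 0 0 100;0 0 0.4 0 0 0 100;0 0 0.2 0 0 0 100;0.02 0.36 0 0 0 0.075 100;0.02 0.36 0 0 0 0.075 100;0.02 0.36 0 0 0 0.075 100;0.02 0.36 0 0 0 0.075 100;0.02 0.36 0 0 0 0.075 100;0.02 0.36 0 0 0 0.075 100;0.02 0.36 0 0 0 0.075 100;0.02 0.36 0 0 0 0.075 100;0.02 0.36 0 0 0 0.075 100;0.02 0.36 0 0 0 0.075 100;0.02 0.36 0 0 0 0.075 100;0.02 0.36 0 0 0 0.075 100;0.02 0.36 0 0 0 0.075 100;0.02 0.36 0 0 0 0.075 100;0.02 0.36 0 0 0 0.075 100;0.02 0.36 0 0 0 0.075 100"

```text
time_s: 49.87
eef_pos: [505.7, 168.1, 246.6]
ee_rot: [0.0, 0.974, 0.228, 0.0]
force: [0.5, -0.7, 0.0]
grip_width: 1.0
grip_force: 0.0
```

drive_tool:
  commands: "0.02 0.36 -0.1 0 0 0 100;0.02 0.36 -0.1 0 0 0 100;0.02 0.3 -0.1 0 0 0 100;0 0 -0.2 0 0 0 100;0 0 0 0 0 0 100;0 0 0 0 0 0 100"

```text
time_s: 50.37
eef_pos: [511.6, 268.0, 196.0]
ee_rot: [0.0, 0.974, 0.226, -0.001]
force: [-0.2, -0.7, -0.6]
grip_width: 0.999
grip_force: 0.0
```

```bash
python3 - <<'E'
from h import *
S=sense(); p=cam('wrist'); cv2.imwrite('pics/w30.png',p['pixels']); print(S['eef_pos'],np.arctan2(*q2R(S['ee_rot'])[[1,0],0]),S['time_s']);last2(p,'yellow',S)
m=seg(p,'white'); print(m[1])
E
```

```text
[511.59324887 268.02284862 196.00523368] 0.4567589582640599 50.3667
yellow box [228  71  57 159] heel 534.4884980928784 len 144.6746767970726 yaw 0.4711620271412767 origin [520.03704579 266.81665279] w [37.7 37.6 38.4 39.3 39.1 39.8 39.8 39.7 39.5 39.4 39.2 39.1 39.9 40.6
 40.5 42.1]
[ 242  175   31   46 1350]
```

Yellow's origin comes out near (518,266) after the 2.5 mm heelward correction learned from green. Descending and gripping.

drive_tool:
  commands: "0.062 -0.022 -0.3 0 0 0.015 100;0 0 -0.4 0 0 0 100;0 0 -0.4 0 0 0 100;0 0 -0.4 0 0 0 100;0 0 -0.25 0 0 0 100;0 0 -0.15 0 0 0 100;0 0 -0.06 0 0 0 100;0 0 0 0 0 0 70;0 0 0 0 0 0 45;0 0 0 0 0 0 20;0 0 0 0 0 0 0;0 0 0 0 0 0 0;0 0 0 0 0 0 0;0 0 0 0 0 0 0;0 0 0 0 0 0 0"
  force: 80

```text
time_s: 51.67
eef_pos: [519.3, 266.4, 2.3]
ee_rot: [-0.0, 0.973, 0.232, 0.002]
force: [-1.1, 0.8, 7.6]
grip_width: 0.487
grip_force: 81.9
```

drive_tool:
  commands: "0 0 0.2 0 0 0 0;0 0 0.4 0 0 0 0;0 0 0.4 0 0 0 0;0 0 0.4 0 0 0 0;0 0 0.4 0 0 0 0;0 0 0.2 0 0 0 0;0.03 -0.354 0 0 0 -0.07 0;0.03 -0.354 0 0 0 -0.07 0;0.03 -0.354 0 0 0 -0.07 0;0.03 -0.354 0 0 0 -0.07 0;0.03 -0.354 0 0 0 -0.07 0;0.03 -0.354 0 0 0 -0.07 0;0.03 -0.354 0 0 0 -0.07 0;0.03 -0.354 0 0 0 -0.07 0"

```text
time_s: 52.83
eef_pos: [541.7, -18.8, 200.7]
ee_rot: [0.0, 1.0, 0.013, 0.0]
force: [1.1, 0.5, -4.3]
grip_width: 0.483
grip_force: 82.1
```

drive_tool:
  commands: "0.03 -0.354 0 0 0 -0.07 0;0.03 -0.354 0 0 0 -0.07 0;0.03 -0.354 0 0 0 -0.07 0;0.03 -0.354 0 0 0 -0.07 0;0.03 -0.354 0 0 0 -0.07 0;0.03 -0.354 0 0 0 -0.07 0;0.03 -0.354 0 0 0 -0.07 0;0.03 -0.354 0 0 0 -0.07 0;0 0 0 0 0 0 0;0 0 0 0 0 0 0;0 0 0 0 0 0 0"

```text
time_s: 53.75
eef_pos: [566.0, -299.8, 200.3]
ee_rot: [-0.0, 0.979, -0.204, -0.0]
force: [-0.1, -0.1, -3.8]
grip_width: 0.483
grip_force: 82.7
```

drive_tool:
  commands: "0.01 -0.01 -0.2 0 0 0 0;0 0 -0.15 0 0 0 0;0 0 -0.08 0 0 0 0;0 0 -0.06 0 0 0 0;0 0 -0.04 0 0 0 0;0 0 -0.03 0 0 0 0;0 0 0 0 0 0 0"

```text
time_s: 54.33
eef_pos: [567.2, -301.1, 144.4]
ee_rot: [0.0, 0.979, -0.204, 0.0]
force: [0.0, -0.3, -4.0]
grip_width: 0.482
grip_force: 82.6
```

drive_tool:
  commands: "0 0 -0.04 0 0 0 0;0 0 -0.04 0 0 0 0;0 0 0 0 0 0 0"

```text
time_s: 54.58
eef_pos: [566.9, -301.2, 135.6]
ee_rot: [-0.0, 0.979, -0.204, -0.0]
force: [-0.7, 0.7, -4.9]
grip_width: 0.482
grip_force: 82.6
```

drive_tool:
  commands: "0 0 -0.03 0 0 0 0;0 0 0 0 0 0 0"

```text
time_s: 54.75
eef_pos: [567.0, -301.3, 132.9]
ee_rot: [-0.0, 0.979, -0.204, -0.0]
force: [0.3, -0.6, -4.8]
grip_width: 0.484
grip_force: 82.6
```

Clean entry with no side force. Now pressing in fine steps and watching for the detent.

drive_tool:
  commands: "0 0 -0.03 0 0 0 0;0 0 -0.02 0 0 0 0"

```text
time_s: 54.92
eef_pos: [567.2, -301.4, 128.2]
ee_rot: [0.0, 0.979, -0.204, 0.0]
force: [-0.1, -0.0, -3.8]
grip_width: 0.484
grip_force: 82.6
```

drive_tool:
  commands: "0 0 -0.02 0 0 0 0"

```text
time_s: 55.0
eef_pos: [567.3, -301.4, 126.3]
ee_rot: [0.0, 0.979, -0.204, 0.0]
force: [1.3, -0.2, -1.4]
grip_width: 0.484
grip_force: 82.6
```

drive_tool:
  commands: "0 0 -0.015 0 0 0 0"

```text
time_s: 55.08
eef_pos: [567.6, -301.6, 125.2]
ee_rot: [0.0, 0.979, -0.204, 0.001]
force: [0.9, -1.2, 0.2]
grip_width: 0.482
grip_force: 82.7
```

drive_tool:
  commands: "0 0 -0.015 0 0 0 0"

```text
time_s: 55.17
eef_pos: [567.7, -301.8, 124.2]
ee_rot: [0.001, 0.979, -0.204, 0.001]
force: [2.0, -1.5, 2.6]
grip_width: 0.479
grip_force: 83.0
```

drive_tool:
  commands: "0 0 -0.015 0 0 0 0"

```text
time_s: 55.25
eef_pos: [567.7, -301.9, 122.9]
ee_rot: [0.001, 0.979, -0.204, 0.001]
force: [0.6, -2.2, 3.5]
grip_width: 0.48
grip_force: 83.3
```

drive_tool:
  commands: "0 0 -0.015 0 0 0 0"

```text
time_s: 55.33
eef_pos: [567.2, -301.4, 120.5]
ee_rot: [0.0, 0.979, -0.204, 0.0]
force: [1.7, -1.3, -3.7]
grip_width: 0.482
grip_force: 82.6
```

drive_tool:
  commands: "0 0 -0.02 0 0 0 0"

```text
time_s: 55.42
eef_pos: [567.1, -301.3, 118.0]
ee_rot: [-0.0, 0.979, -0.204, -0.0]
force: [2.5, -2.3, -3.7]
grip_width: 0.484
grip_force: 82.6
```

drive_tool:
  commands: "0 0 -0.02 0 0 0 0"

```text
time_s: 55.5
eef_pos: [567.1, -301.3, 115.7]
ee_rot: [-0.0, 0.979, -0.204, -0.0]
force: [1.9, -2.5, -2.7]
grip_width: 0.482
grip_force: 82.6
```

drive_tool:
  commands: "0 0 -0.02 0 0 0 0;0 0 0 0 0 0 0"

```text
time_s: 55.67
eef_pos: [567.2, -301.4, 114.3]
ee_rot: [0.0, 0.979, -0.204, 0.0]
force: [1.8, -0.4, -2.0]
grip_width: 0.483
grip_force: 83.2
```

The detent rose to about 8 N and dropped past z ≈ 121: that's the click. Seating it fully.

drive_tool:
  commands: "0 0 -0.02 0 0 0 0;0 0 0 0 0 0 0"

```text
time_s: 55.83
eef_pos: [567.6, -301.7, 114.0]
ee_rot: [0.001, 0.979, -0.204, 0.001]
force: [0.0, -0.6, 6.9]
grip_width: 0.481
grip_force: 84.3
```

drive_tool:
  commands: "0 0 -0.02 0 0 0 0;0 0 0 0 0 0 0"

```text
time_s: 56.0
eef_pos: [568.1, -302.0, 113.8]
ee_rot: [0.001, 0.979, -0.204, 0.002]
force: [-2.2, 1.6, 17.0]
grip_width: 0.483
grip_force: 85.2
```

drive_tool:
  commands: "0 0 0.03 0 0 0 60;0 0 0 0 0 0 100;0 0 0 0 0 0 100;0 0 0 0 0 0 100;0 0 0.2 0 0 0 100;0 0 0.4 0 0 0 100;0 0 0.4 0 0 0 100;-0.05 0.358 0 0 0 0.058 100;-0.05 0.358 0 0 0 0.058 100;-0.05 0.358 0 0 0 0.058 100;-0.05 0.358 0 0 0 0.058 100;-0.05 0.358 0 0 0 0.058 100;-0.05 0.358 0 0 0 0.058 100;-0.05 0.358 0 0 0 0.058 100;-0.05 0.358 0 0 0 0.058 100;-0.05 0.358 0 0 0 0.058 100;-0.05 0.358 0 0 0 0.058 100;-0.05 0.358 0 0 0 0.058 100;-0.05 0.358 0 0 0 0.058 100;-0.05 0.358 0 0 0 0.058 100"

```text
time_s: 57.67
eef_pos: [501.4, 165.8, 213.2]
ee_rot: [0.0, 0.996, 0.091, -0.0]
force: [1.3, -0.7, -0.3]
grip_width: 1.001
grip_force: 0.0
```

drive_tool:
  commands: "-0.05 0.358 0 0 0 0.058 100;-0.05 0.358 0 0 0 0.058 100;-0.05 0.358 0 0 0 0.058 100;-0.05 0.358 0 0 0 0 100;-0.05 0.358 0 0 0 0 100;-0.05 0.358 0 0 0 0 100;0 0 0 0 0 0 100;0 0 0 0 0 0 100"

```text
time_s: 58.33
eef_pos: [471.4, 380.1, 212.6]
ee_rot: [0.0, 0.987, 0.159, -0.001]
force: [-1.1, -1.2, 0.6]
grip_width: 0.998
grip_force: 0.0
```

```bash
python3 - <<'E'
from h import *
S=sense(); p=cam('wrist'); cv2.imwrite('pics/w40.png',p['pixels']); print(S['eef_pos'],np.arctan2(*q2R(S['ee_rot'])[[1,0],0]),S['time_s'])
print(seg(p,'white')[1]); print([(np.round(b['position']),round(b['confidence'],2)) for b in boxes_of(p,'last1')])
asc(p['pixels'],150,360,30,270,5)
E
```

```text
[471.35826537 380.11926112 212.55329988] 0.320270629055954 58.3333
[ 251   46   54  156 6467]
[(array([276., 119.]), 0.96), (array([197., 303.]), 0.76), (array([ 82., 129.]), 0.71)]
30 OwwwwwwwwwwwOwywwwwwwwwwwwwwwwwwOwwwwwwwww
35 wOwOwwwwOwwwwOwwwwOwwwwwwwwwwwwwwwOOOwwwww
40 wwwwOOwwwwOOOwwwwwOwwOOwOwwwwwwwwwwwwwwwww
45 wwwwwwOwwOwOOwwwwwOwwywwOwwOwwwwwwwwwwwwOw
50 wwwwwwwwwwwwOOOwwwwwwww      wOwwwwwwwwwwO
55 wwwwwwwwwwwwwwwwwwwwww        OwwOwwwwwwww
60 wwwwwwwwwwwwwwwwwwwww.         wwwwwOwwwww
65 wwwwwwwwwwwwwwwwwwwww          Owwwwwwwwww
70 wwwwwwwwwwwwwwwOwwwww          wwwwwwwwwww
75 wOOwwOwwOwwwwwwwwwww+          .wwwwOwwwww
80 wwwwwOwwOwwwwwwwwwww+          wwwOwwwwwww
85 OwwwwwwwwwwwOwwOwwww+          wwwwwwOwwww
90 wwOwwwwwwwwOOwwwwwww+          Owwwwwwwwww
95 wwwwwOwOOwwwwwOwwwww+          OwOwwwwwwww
100 wwwwwOwwwwwOwwwwwwww+          wOwOwOOwwww
105 wwwwwwwwwwywOwOwwwww+          wwwOwOwOwww
110 wwwwwwwwwwwwwwwOwwwww         wwwwwwwOwwww
115 wwwwwwwwwwwwwwwwwwwww         OwwwwwwwOOwO
120 wwwwwwwwwwwwwwwwOwwww         wwwwwwwwwwww
125 wwwwwwwwwwwwwwwwwwwww.        wwOOw
[... 623 characters left out ...]
wwwwwwwwwwwwwOwwwwwww       wwwwwwwwwwwwww
200 wwOOwwOwwwwwwOwwwOwwww     wwwwwwwwwwwwwww
205 wOwwwwwwwwOwwwwwOwwwOwwwwwwwwwwwwwwwwwwwww
210 wOwwwwwwwwwOwOwwwOwOwwwOwwwwwwwwwwwwwwwwww
215 wwwwwOwwwwwwwwwwOwwwOwOOwwwwwwwwwwwwwwwOww
220 wwwwwwwOOwwwwwwwwwOwwwOOOOwwwwwwwwwwwwwwww
225 wwwOOOwwwwwwOwOwwwwwwwwwwwwOwOwwwOOwwwwwww
230 wwwwwwwOOwwwwwwwwwwwwwwOwwwwwwwwOwwOOwOwww
235 wwwwwwwwwwOOOwwOOwwwwwwwwwwwwwwwwwwwwwOOww
240 wwwwwwwwwwwwwOOOwwOwwwwwwwwwwwwwwwwwwwwwww
245 ##wwwwwwwwwwwwwwwwOwwOwwwwwwOwwwwwwwwwww+#
250 ##wwwwwww+wwwwwwwwwwOwwwwwwwwwwOwwwwwwww##
255 ##wwwwwwwwwwwww##wwOwwwOwwwOOOOOwwwwOwww##
260 ##wwwwwwwwwww#####OwwwwwwOOOOwwwwwwOOwww##
265 ##wwwwwwwwww#######wwwwwwwOwOOwOOwwwwOww##
```

```bash
sed -i 's/white=((0,0,150),(179,45,255))/white=((0,0,125),(179,50,255))/; s/np.ones((1,1)) if col=="white" else np.ones((61,61))/np.ones((9,9)) if col=="white" else np.ones((61,61))/' h.py
python3 - <<'E'
from h import *
S=sense(); p=cam('wrist'); print(S['eef_pos']); last2(p,'white',S)
E
```

```text
[472.2061953  378.24879472 213.03413918]
white box [248  46  55 157] heel 534.7104828311686 len 145.04347796642924 yaw 0.2614560119687753 origin [506.20325514 370.27237631] w [37.2 37.8 38.1 37.9 38.6 37.7 38.4 38.4 38.3 38.7 38.1 37.9 38.6 39.2
 39.4 40.1]
```

drive_tool:
  commands: "0.16 -0.05 -0.1 0 0 -0.04 100;0.16 -0.045 -0.1 0 0 -0.035 100;0 0 0 0 0 0 100;0 0 0 0 0 0 100"

```text
time_s: 58.82
eef_pos: [504.6, 368.0, 192.9]
ee_rot: [0.0, 0.992, 0.128, -0.001]
force: [0.2, 0.8, -0.1]
grip_width: 1.0
grip_force: 0.0
```

```bash
python3 - <<'E'
from h import *
S=sense(); p=cam('wrist'); print(S['eef_pos'],np.arctan2(*q2R(S['ee_rot'])[[1,0],0])); last2(p,'white',S)
E
```

```text
[504.60325186 368.01234809 192.93942075] 0.2567236519407245
white box [221  77  57 158] heel 536.2136008020875 len 143.5584575673463 yaw 0.26365816880636816 origin [507.43758643 369.55606447] w [36.5 37.4 37.3 38.1 38.  38.7 38.6 38.5 38.3 38.2 38.1 37.9 38.7 39.5
 38.5 40. ]
```

drive_tool:
  commands: "0.005 0.01 -0.3 0 0 0.008 100;0 0 -0.4 0 0 0 100;0 0 -0.4 0 0 0 100;0 0 -0.4 0 0 0 100;0 0 -0.2 0 0 0 100;0 0 -0.15 0 0 0 100;0 0 -0.06 0 0 0 100;0 0 0 0 0 0 70;0 0 0 0 0 0 45;0 0 0 0 0 0 20;0 0 0 0 0 0 0;0 0 0 0 0 0 0;0 0 0 0 0 0 0;0 0 0 0 0 0 0;0 0 0 0 0 0 0"

```text
time_s: 60.12
eef_pos: [505.6, 370.9, 4.2]
ee_rot: [-0.0, 0.991, 0.132, 0.001]
force: [-1.5, 0.3, 6.5]
grip_width: 0.485
grip_force: 81.8
```

drive_tool:
  commands: "0 0 0.2 0 0 0 0;0 0 0.4 0 0 0 0;0 0 0.4 0 0 0 0;0 0 0.4 0 0 0 0;0 0 0.4 0 0 0 0;0 0 0.2 0 0 0 0;0.076 -0.358 0 0 0 -0.054 0;0.076 -0.358 0 0 0 -0.054 0;0.076 -0.358 0 0 0 -0.054 0;0.076 -0.358 0 0 0 -0.054 0;0.076 -0.358 0 0 0 -0.054 0;0.076 -0.358 0 0 0 -0.054 0;0.076 -0.358 0 0 0 -0.054 0;0.076 -0.358 0 0 0 -0.054 0"

```text
time_s: 61.28
eef_pos: [565.2, 82.2, 202.6]
ee_rot: [-0.0, 0.999, -0.038, -0.0]
force: [0.7, -0.5, -3.6]
grip_width: 0.484
grip_force: 82.0
```

drive_tool:
  commands: "0.076 -0.358 0 0 0 -0.054 0;0.076 -0.358 0 0 0 -0.054 0;0.076 -0.358 0 0 0 -0.054 0;0.076 -0.358 0 0 0 -0.054 0;0.076 -0.358 0 0 0 -0.054 0;0.076 -0.358 0 0 0 -0.054 0;0.076 -0.358 0 0 0 -0.054 0;0 0 0 0 0 0 0;0 0 0 0 0 0 0;0 0 0 0 0 0 0"

```text
time_s: 62.12
eef_pos: [618.4, -166.2, 202.3]
ee_rot: [-0.0, 0.983, -0.184, -0.0]
force: [0.3, 0.5, -2.8]
grip_width: 0.485
grip_force: 82.4
```

drive_tool:
  commands: "0.006 -0.004 -0.2 0 0 0 0;0 0 -0.15 0 0 0 0;0 0 -0.08 0 0 0 0;0 0 -0.06 0 0 0 0;0 0 -0.04 0 0 0 0;0 0 -0.03 0 0 0 0;0 0 0 0 0 0 0"

```text
time_s: 62.7
eef_pos: [620.5, -166.7, 148.4]
ee_rot: [0.0, 0.983, -0.184, 0.002]
force: [4.1, 0.8, 0.8]
grip_width: 0.483
grip_force: 82.3
```

drive_tool:
  commands: "0 0 -0.04 0 0 0 0;0 0 0 0 0 0 0"

```text
time_s: 62.87
eef_pos: [620.0, -166.8, 142.6]
ee_rot: [-0.0, 0.983, -0.184, 0.001]
force: [4.8, -0.1, -4.4]
grip_width: 0.479
grip_force: 82.5
```

drive_tool:
  commands: "0 0 -0.04 0 0 0 0;0 0 0 0 0 0 0"

```text
time_s: 63.03
eef_pos: [619.7, -166.8, 137.8]
ee_rot: [-0.0, 0.983, -0.184, 0.0]
force: [6.1, 0.7, -4.2]
grip_width: 0.479
grip_force: 82.5
```

The pin entered with a 6 N forward side force; easing 1.5 mm forward and pressing on.

drive_tool:
  commands: "0.016 -0.003 -0.03 0 0 0 0;0 0 0 0 0 0 0"

```text
time_s: 63.2
eef_pos: [620.8, -166.9, 134.4]
ee_rot: [-0.0, 0.983, -0.184, -0.001]
force: [4.0, 2.4, -4.1]
grip_width: 0.488
grip_force: 82.6
```

drive_tool:
  commands: "0.004 0 -0.03 0 0 0 0;0 0 -0.02 0 0 0 0"

```text
time_s: 63.37
eef_pos: [621.4, -167.1, 130.2]
ee_rot: [-0.0, 0.983, -0.184, 0.0]
force: [3.7, 2.9, 0.6]
grip_width: 0.481
grip_force: 82.8
```

drive_tool:
  commands: "0 0 -0.015 0 0 0 0"

```text
time_s: 63.45
eef_pos: [621.5, -167.1, 128.9]
ee_rot: [-0.0, 0.983, -0.185, 0.0]
force: [4.3, 3.6, 1.6]
grip_width: 0.481
grip_force: 82.8
```

drive_tool:
  commands: "0 0 -0.015 0 0 0 0"

```text
time_s: 63.53
eef_pos: [621.6, -167.1, 127.6]
ee_rot: [-0.0, 0.983, -0.185, 0.001]
force: [5.2, 3.0, 0.8]
grip_width: 0.479
grip_force: 83.0
```

drive_tool:
  commands: "0 0 -0.015 0 0 0 0"

```text
time_s: 63.62
eef_pos: [621.7, -167.2, 126.2]
ee_rot: [-0.0, 0.983, -0.185, 0.001]
force: [4.9, 4.0, 0.7]
grip_width: 0.484
grip_force: 83.0
```

drive_tool:
  commands: "0 0 -0.015 0 0 0 0"

```text
time_s: 63.7
eef_pos: [621.9, -167.3, 125.1]
ee_rot: [-0.0, 0.983, -0.185, 0.001]
force: [4.3, 3.5, 6.9]
grip_width: 0.482
grip_force: 83.2
```

drive_tool:
  commands: "0 0 -0.015 0 0 0 0"

```text
time_s: 63.78
eef_pos: [621.8, -167.2, 123.7]
ee_rot: [-0.0, 0.983, -0.185, 0.001]
force: [3.7, 3.6, 0.5]
grip_width: 0.477
grip_force: 82.5
```

drive_tool:
  commands: "0 0 -0.02 0 0 0 0"

```text
time_s: 63.87
eef_pos: [621.7, -167.1, 121.3]
ee_rot: [-0.0, 0.983, -0.185, 0.001]
force: [4.5, 2.5, 1.6]
grip_width: 0.481
grip_force: 82.8
```

drive_tool:
  commands: "0 0 -0.02 0 0 0 0;0 0 0 0 0 0 0"

```text
time_s: 64.03
eef_pos: [621.6, -167.0, 118.6]
ee_rot: [-0.0, 0.983, -0.185, 0.0]
force: [5.7, 3.0, -2.5]
grip_width: 0.483
grip_force: 82.8
```

drive_tool:
  commands: "0 0 -0.02 0 0 0 0;0 0 0 0 0 0 0"

```text
time_s: 64.2
eef_pos: [621.6, -167.0, 116.7]
ee_rot: [-0.0, 0.983, -0.185, 0.0]
force: [6.3, 3.7, -2.5]
grip_width: 0.479
grip_force: 82.8
```

drive_tool:
  commands: "0 0 -0.02 0 0 0 0;0 0 0 0 0 0 0"

```text
time_s: 64.37
eef_pos: [621.9, -167.1, 115.9]
ee_rot: [-0.0, 0.983, -0.184, 0.001]
force: [3.8, 4.0, 4.8]
grip_width: 0.484
grip_force: 83.6
```

drive_tool:
  commands: "0 0 -0.02 0 0 0 0;0 0 0 0 0 0 0"

```text
time_s: 64.53
eef_pos: [622.3, -167.3, 115.6]
ee_rot: [0.0, 0.983, -0.184, 0.002]
force: [1.4, 4.8, 13.6]
grip_width: 0.485
grip_force: 84.7
```

Home: 14 N at the hard stop. Releasing, clearing, and checking all three from the fixed cameras.

drive_tool:
  commands: "0 0 0.02 0 0 0 60;0 0 0 0 0 0 100;0 0 0 0 0 0 100;0 0 0 0 0 0 100;0 0 0.2 0 0 0 100;0 0 0.4 0 0 0 100;0 0 0.4 0 0 0 100;0 0 0.4 0 0 0 0;0 0 0 0 0 0 0;0 0 0 0 0 0 0;0 0 0 0 0 0 0;0 0 0 0 0 0 0;0 0 0 0 0 0 0"
  force: 30

```text
time_s: 65.62
eef_pos: [620.8, -167.2, 253.2]
ee_rot: [-0.0, 0.983, -0.185, -0.001]
force: [-0.2, 0.8, -0.1]
grip_width: 0.14
grip_force: 0.0
```

```bash
python3 - <<'E'
from h import *
S=sense(); print(S['eef_pos'],S['force'],S['time_s'])
t=cam('side'); cv2.imwrite('pics/side5.png',t['pixels'])
def J(ax,yaw,X): return [ax[0]+X[0]*np.cos(yaw)-X[1]*np.sin(yaw),ax[1]+X[0]*np.sin(yaw)+X[1]*np.cos(yaw),X[2]]
for n,col,j in [('A','white',((619.5,-166.3),-.37)),('B','yellow',((567,-301),-.41)),('C','green',((473.5,-410.3),-.489))]:
    hsv=cv2.cvtColor(t['pixels'],cv2.COLOR_BGR2HSV); m=cv2.inRange(hsv,*HS[col])
    c=proj(t,J(*j,(20,0,150))).astype(int); w=np.zeros_like(m); w[c[1]-28:c[1]+28,c[0]-32:c[0]+32]=255; m&=w
    ys,xs=np.nonzero(m); print(n,col,len(xs),'x',xs.min(),xs.max(),'y',ys.min(),ys.max(), 'pred heelbot',proj(t,J(*j,(-48,10,112))).round(1),'heeltop',proj(t,J(*j,(-50,0,179))).round(1),'toe',proj(t,J(*j,(100,0,165))).round(1))
print('knobs',[x for x in orange(t,3) if x[0][1]<175])
E
```

```text
[ 620.84172736 -167.23650915  253.21297164] [-0.15615434  0.79132096 -0.06641038] 65.6167
A white 417 x 219 268 y 104 153 pred heelbot [253.4 145.1] heeltop [255.5 125.9] toe [217.5 117.8]
B yellow 608 x 244 290 y 84 125 pred heelbot [275.2 126.4] heeltop [277.8 108. ] toe [242.1 100.7]
C green 528 x 276 311 y 85 112 pred heelbot [304.2 114.3] heeltop [307.6  96.6] toe [273.8  89.1]
knobs []
```

Pressing lightly from above on A, then on B, to confirm home height.

drive_tool:
  commands: "0 0 -0.3 0 0 0 0;0 0 -0.3 0 0 0 0;0 0 -0.2 0 0 0 0;0 0 -0.11 0 0 0 0;0 0 0 0 0 0 0"

```text
time_s: 66.08
eef_pos: [620.2, -166.9, 161.1]
ee_rot: [-0.001, 0.983, -0.185, -0.002]
force: [-0.3, 0.5, -0.2]
grip_width: 0.002
grip_force: 0.0
```

drive_tool:
  commands: "0 0 -0.03 0 0 0 0;0 0 -0.02 0 0 0 0;0 0 0 0 0 0 0"

```text
time_s: 66.33
eef_pos: [621.6, -167.5, 159.8]
ee_rot: [0.0, 0.983, -0.185, 0.001]
force: [0.7, -0.8, -0.3]
grip_width: 0.003
grip_force: 0.0
```

drive_tool:
  commands: "0 0 -0.03 0 0 0 0;0 0 0 0 0 0 0"

```text
time_s: 66.5
eef_pos: [621.8, -167.5, 156.6]
ee_rot: [0.0, 0.983, -0.185, 0.001]
force: [0.5, 0.6, 2.8]
grip_width: -0.001
grip_force: 1.1
```

drive_tool:
  commands: "0 0 -0.02 0 0 0 0;0 0 0 0 0 0 0"

```text
time_s: 66.67
eef_pos: [622.4, -167.7, 156.2]
ee_rot: [0.0, 0.983, -0.185, 0.002]
force: [0.9, 0.8, 9.5]
grip_width: 0.003
grip_force: 4.8
```

drive_tool:
  commands: "0 0 0.4 0 0 0 0;-0.14 -0.33 0 0 0 0 0;-0.14 -0.33 0 0 0 0 0;-0.14 -0.33 0 0 0 0 0;-0.12 -0.35 0 0 0 0 0;0 0 -0.3 0 0 0 0;0 0 -0.04 0 0 0 0;0 0 0 0 0 0 0"

```text
time_s: 67.33
eef_pos: [566.7, -300.8, 158.7]
ee_rot: [-0.001, 0.983, -0.185, -0.001]
force: [0.5, -0.1, -0.4]
grip_width: -0.003
grip_force: 0.0
```

drive_tool:
  commands: "0 0 -0.03 0 0 0 0;0 0 0 0 0 0 0"

```text
time_s: 67.5
eef_pos: [567.9, -300.3, 157.5]
ee_rot: [0.0, 0.983, -0.184, 0.0]
force: [-0.3, -0.7, -0.2]
grip_width: -0.002
grip_force: 0.0
```

drive_tool:
  commands: "0 0 -0.02 0 0 0 0;0 0 0 0 0 0 0"

```text
time_s: 67.67
eef_pos: [568.3, -300.9, 156.4]
ee_rot: [0.001, 0.983, -0.184, 0.001]
force: [0.5, 0.9, 5.7]
grip_width: 0.002
grip_force: 2.2
```

drive_tool:
  commands: "0 0 -0.02 0 0 0 0;0 0 0 0 0 0 0"

```text
time_s: 67.83
eef_pos: [568.9, -301.3, 156.1]
ee_rot: [0.001, 0.983, -0.184, 0.003]
force: [0.4, 1.1, 11.6]
grip_width: 0.002
grip_force: 6.0
```

All three are at the same home height. Retracting, with a final check on the levers, then handing in.

drive_tool:
  commands: "0 0 0.4 0 0 0 0;-0.1 0.1 0.4 0 0 0 0;-0.2 0.1 0.4 0 0 0 0;-0.2 0.1 0.4 0 0 0 0;-0.2 0.1 0.3 0 0 0 0;0 0 0 0 0 0 0;0 0 0 0 0 0 0;0 0 0 0 0 0 0;0 0 0 0 0 0 0;0 0 0 0 0 0 0;0 0 0 0 0 0 0;0 0 0 0 0 0 0;0 0 0 0 0 0 0"

```text
time_s: 68.92
eef_pos: [501.1, -263.4, 334.5]
ee_rot: [-0.0, 0.983, -0.185, -0.0]
force: [0.2, 0.2, 0.5]
grip_width: -0.0
grip_force: 0.0
```

```bash
python3 - <<'E'
from h import *
p=cam('wrist'); print(sense()['eef_pos'],orange(p))
for x,y,yaw in [(619.5,-166.3,-.37),(567,-301,-.41),(473.5,-410.3,-.489)]: print([ (proj(p,(x+u*np.cos(yaw),y+u*np.sin(yaw),z))+[-2,4]).round() for u,z in ((-102,84.5),(-68,137.5))])
t=cam('top'); print({k:[np.round(toz(t,b['position'],20)[:2]) for b in boxes_of(t,k)][:1] for k in ('tackjar','wax','awl')})
E
```

```text
[ 501.11843397 -263.36505489  334.65104354] [([147.7, 182.2], 58, [144, 178, 8, 10]), ([255.7, 184.5], 149, [249, 178, 14, 14]), ([351.2, 217.2], 133, [345, 211, 13, 13])]
[array([152., 183.]), array([135., 164.])]
[array([257., 183.]), array([259., 164.])]
[array([350., 216.]), array([369., 204.])]
{'tackjar': [array([703.,   2.])], 'wax': [array([392., 103.])], 'awl': [array([310., 198.])]}
```

```bash
python3 -c "
from rig import finish_job
print(finish_job())"
```

```text
the job is handed in; nothing more can be done
None
```

The job is handed in: all three jacks have a pin on the depth stop, a fully closed lever and a last at home height. White is on jack A (nearest the pin block), yellow on the middle jack B, and green on jack C at the far end. I felt the click on white and yellow, but green's was never distinct, and I lifted it about 2 cm to test it before pressing it home again.

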